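# Gauge a cheese loaf on the bar's portioning board with the flip stop

## Task

Flip the hinged stop on the portioning board fully down, then slide the loaf of cheese, flat along the fence, until its end bears gently on the stop's gauging screw. Then flip the stop fully up again without shifting the cheese, and leave the cheese flush to the fence exactly where it was gauged. Do not dent the cheese or disturb the other things.

Things in the scene. Friction and masses are not known exactly. Their poses are not given: they have to be found in the camera images.
- board: White plastic portioning board, 220 (x) by 460 (y) by 20 mm thick, fixed, turned by up to 0.2 rad. Origin: centre of its underside, on the counter; x points away from the robot, y along the fence, z up.
- hinge (a point): Centre of the stop's hinge axis, which runs along the board's y, on a small aluminium clamp (40 mm along y, 14 mm along x, so that the cheese passes in front of it) fixed on top of the fence; at board x = +100 mm, 62 mm above the counter, and 80 to 140 mm along the board's y.
- stop (a joint): Angle of the flip stop, a steel arm 12 mm wide and 10 mm thick: 0 = fully down (arm level from the hinge towards the robot, its plate hanging 38 mm below the arm's centre line), 1.75 = fully up (arm upright, leaning slightly back over the fence). The hinge is stiff: the stop stays wherever it is left; about 2 to 4 N at the knob moves it. Mechanical ends at 0 and 1.75.
- knob (a point): Centre of the black round cross-knob at the free end of the stop's arm, 105 mm from the hinge axis: a cylinder of 18 mm diameter and 30 mm long, its axis along the board's y. It can be pinched by its two flat ends and turns between the fingers as the arm swings.
- stop_face (a point): On the stop's hanging plate (8 mm thick; 15 to 49 mm from the hinge along the arm): the point of its -y face where the gauging screw (flat head, 12 mm diameter) comes out, 32 mm from the hinge axis along the arm, 44 mm above the counter when down. The head stands out from here towards -y by 4 to 16 mm, as last set: not measured, to be found by touch. It holds firm; do not adjust it.
- cheese_center (a point): Centre (half-way up) of the loaf of hard cheese: a pale yellow rigid bar 48 mm wide (its x), 140 mm long (its y), 60 mm high, 0.3 to 0.55 kg, lying on the board roughly along the fence, nearer the robot than the fence and to the -y side of the stop. Flush on the fence its centre is at board x = +68 mm and its top 38 mm above the fence's top. Its +y end is gauged.
- shaker: Glass salt shaker with a steel top, 36 mm diameter, 70 mm high, standing on the board behind the stop; leave alone. Origin: centre of its underside.
- dish: Small white dish, 52 mm diameter, 24 mm high, on the board's near +y corner; leave alone. Origin: centre of its underside.
- tumbler_a: Upturned glass tumbler, 66 mm diameter, 100 mm high, on the counter; leave alone. Origin: centre of its underside.
- tumbler_b: Upturned glass tumbler, as the other; leave alone. Origin: centre of its underside.
- olive_jar: Green glass jar with a steel lid, 72 mm diameter, 110 mm high; leave alone. Origin: centre of its underside.
- knife: Cheese knife with a black handle, 300 mm long, lying on the counter; leave alone. Origin: where blade and handle meet.
- opener: Flat steel bottle opener, 140 mm long, lying on the counter; leave alone. Origin: near its middle.
- fence: Steel fence along the board's far edge, fixed, 16 mm thick (x), 460 mm long (y), rising 22 mm above the board's top. Origin: centre of its underside, at board x = +100 mm, 20 mm above the counter; its working face, towards the robot, is the plane board x = +92 mm. Axes as the board's.
Not all that is in view belongs to the job. Of the things like the part that bears cheese_center, leave any that is red; of the rest the larger one is meant.

How it is judged:
By the outcome, as a careful person would: the job done as asked, in the order asked, and still so for the second after the job is handed in, with the robot touching nothing.
It also fails if it takes over 72 s, if anything falls off the work surface, if the arm or the gripper's body presses on something with over 40 N, if the wrist force passes 120 N, or if a joint passes its speed limit or range.

## Robot

A 6-joint arm with a two-finger parallel gripper is mounted at the origin on the work surface. World frame = base frame: x ahead of the robot, y to its left, z up, the work surface at z = 0. Lengths are in mm, angles in degrees, forces in N, time in s.
With the tool pointing down it reaches from about 350 to 850 mm from the base axis. Payload 8.1 kg.
Tool frame: the origin (TCP) lies on the mounting face of the last link; the fingertips stand 173 mm ahead of it and the grasp point (between the pads) lies 155 mm ahead of it; z points along the fingers, y is the direction in which the jaws open and shut (so a half turn about z gives the same grasp; the last joint's range is limited). The gripper opens to 85 mm and grips with 20 to 120 N. Pads are 22 mm wide; open, the fingers measure 114 mm over their backs; the gripper's body (76 mm by 85 mm) begins 54 mm behind the grasp point. The pads swing forward as they close: fully open they stand 13 mm farther back than shut.
Start: joints at [-76.627, 7.471, 85.268, -0, 87.261, -4.893], TCP at [188.077, -569.767, 404.692] pointing down, gripper open.
Joint ranges: [-169.43, 169.43], [-51.17, 129.36], [1.28, 143.12], [-76.62, 256.62], [0, 156.53], [-152.29, 152.29]. Speed limits (degrees/s): [136.94, 136.94, 159.86, 180, 180, 180].

## Interface

Orientations are given as [roll, pitch, yaw] about the fixed x, y, z axes, in that order (R = Rz(yaw) Ry(pitch) Rx(roll)).
In Python, from bench import * gives the robot as it stands.
- The arm moves only by the tool arm_command, never from a script. Its argument "plan" is a list of rows, each an object of numbers: "jaw": the closure, from 0 (fully open) to 1 (shut); "dx", "dy", "dz": the shift along the tool's x, y, z in mm; "wx", "wy", "wz": the turn, a rotation vector about the tool's x, y, z in rad. A call has 1 to 12 rows; each row is the pose to reach, as a shift and turn from the pose commanded when the call began, along the tool's axes at that moment; what a row does not reach only later rows make up. A row lasts 1/10 s, in which the tool goes at most 50 mm and 8.59 degrees, less where a joint would pass 70% of its speed; a pose out of reach is approached as far as the arm can. A call with a gripper value outside its range is refused whole. The fingers move at their own pace and stop on an object; "squeeze" is the grip in N (left out, the last holds). Time passes only in rows, so rows that repeat a pose let the fingers close. It gives the time, the measured TCP pose, the force and the opening at its end, in the units of the state.
- sense(): the state, without advancing time (a new reading comes with each control period).
- snapshot(name): name is "scene" or "top" or "wrist"; returns a dict with "pixels" (400x640x3 uint8, red, green, blue), "fx", "fy", "cx", "cy" (pixels), "extrinsics" (4x4, takes a point from camera to world coordinates). Camera axes: x right, y up, looking along -z (the intrinsics and any distortion apply to the point x, -y, -z); pixel columns grow to the right and rows downward; lengths in mm; the calibration is good to about 2 mm. A picture is of the moment at which its call begins. There is no depth.
- hand_in(): hands the job in, once; it reports no verdict.
Trained networks look in the newest picture that a camera, given by its name, has taken for a name from the list of things; names that differ only in an ending like _2 or _b are one class to them, and where a whole thing is asked for, a point or a joint stands for the part that bears it (a point fixed in the world has none). Each returns a list of dicts, best first, with "score" (0 to 1); they miss things now and then, are a little off and sometimes report something else, mostly with a low value. They report only what shows in the picture. A call takes as long as a camera call. They do not tell look-alikes from the thing itself.
- recognise(camera, target): "box" ([left, top, width, height] in pixels, round what is visible of it).
- pinpoint(camera, target): "pixel" ([column, row] in pixels: a listed point, or the origin of a listed thing).
The state is a dict: "time": time; "joint_pos": joint angles; "qd": joint speeds; "joint_efforts": joint torques, N m; "tool_pos": TCP position; "tcp_rot": TCP orientation; "ft_force": force on the tool from outside, world axes, zero at the start; "wrist_torque": the same for the moment, N m; "finger_gap": finger opening in mm.
Only numpy, scipy, OpenCV 4.12 (cv2) and the standard library are available. Lean on these libraries where they do the work, as an engineer would, in place of code of your own. Each camera call takes 0.05 s, during which the arm holds its last target.

## Working session

There is one attempt and no reset: what is moved stays moved. The work goes in short steps, Python scripts to look and compute and a tool call to move; the robot and the scene stay as the last step left them, time stands still between calls to the robot, and variables do not carry over. Pictures are saved under pics/ and viewed, and the job is handed in when it is done.

Besides the shell and the picture viewer there is one more tool, called after ">>>" in YAML: its name, and indented under it one key for each argument. arm_command: Moves the arm, as the interface text tells. Its arguments: {"type":"object","properties":{"plan":{"type":"array"},"squeeze":{"type":"number"}},"required":["plan"]}

```bash
ls; mkdir -p pics; python3 - <<'E'
from bench import *
import cv2
s=sense(); print(s)
for n in ["scene","top","wrist"]:
    d=snapshot(n); cv2.imwrite(f"pics/{n}0.png",d["pixels"][:,:,::-1]); print(n,d["fx"],d["fy"],d["cx"],d["cy"],d["extrinsics"],[k for k in d])
E
```

```text
pics
{'time': 0.0, 'joint_pos': array([-7.66264832e+01,  7.51542800e+00,  8.53293954e+01,  1.86405377e-03,
        8.72602657e+01, -4.89395995e+00]), 'qd': array([ 0.09560605, -0.00164766, -0.08484012,  0.07779611,  0.0595062 ,
        0.07778667]), 'joint_efforts': array([-6.83418803e-04, -5.69390273e+01, -5.00553668e+01, -3.03683009e-04,
        1.45418869e-02,  1.95795047e-05]), 'tool_pos': array([ 188.03811274, -569.53672051,  403.63967838]), 'tcp_rot': array([-1.79895453e+02, -1.08203110e-02,  1.82673761e+01]), 'ft_force': array([-0.32910266,  0.16173127, -0.86406481]), 'wrist_torque': array([-0.04665592,  0.0122189 , -0.02599846]), 'finger_gap': 85.79613879722302}
scene 363.49661374413154 363.49661374413154 319.0225138052566 198.61460782725644 [[-6.79151076e-01 -4.57477410e-01  5.73993237e-01  1.08447819e+03]
 [ 7.33615951e-01 -4.48317040e-01  5.10704874e-01  5.53519719e+02]
 [ 2.36950064e-02  7.67936359e-01  6.40087725e-01  7.72104599e+02]
 [ 0.00000000e+00  0.00000000e+00  0.00000000e+00  1.00000000e+00]] ['pixels', 'fx', 'fy', 'cx', 'cy', 'extrinsics']
top 419.30144029498877 419.30144029498877 316.2856942577645 197.03101184258557 [[-2.18904198e-02  9.81654952e-01 -1.89405291e-01  2.56609243e+02]
 [-9.99342528e-01 -2.69618086e-02 -2.42399011e-02 -1.60884845e+01]
 [-2.89019282e-02  1.88750141e-01  9.81599747e-01  1.18821631e+03]
 [ 0.00000000e+00  0.00000000e+00  0.00000000e+00  1.00000000e+00]] ['pixels', 'fx', 'fy', 'cx', 'cy', 'extrinsics']
wrist 300.20191197338886 300.20191197338886 317.302919331703 198.15641567101116 [[ 3.13940241e-01  9.00747805e-01  3.00158153e-01  2.63815782e+02]
 [-9.49441634e-01  2.98321989e-01  9.77986386e-02 -5.45281167e+02]
 [-1.45186800e-03 -3.15685575e-01  9.48862745e-01  3.73263032e+02]
 [ 0.00000000e+00  0.00000000e+00  0.00000000e+00  1.00000000e+00]] ['pixels', 'fx', 'fy', 'cx', 'cy', 'extrinsics']
```

View pics/scene0.png

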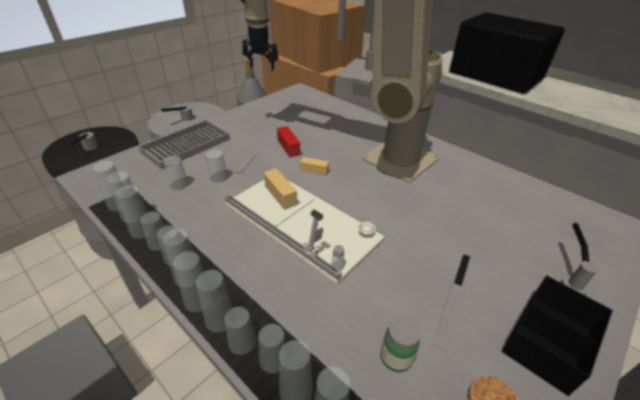

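View pics/top0.png

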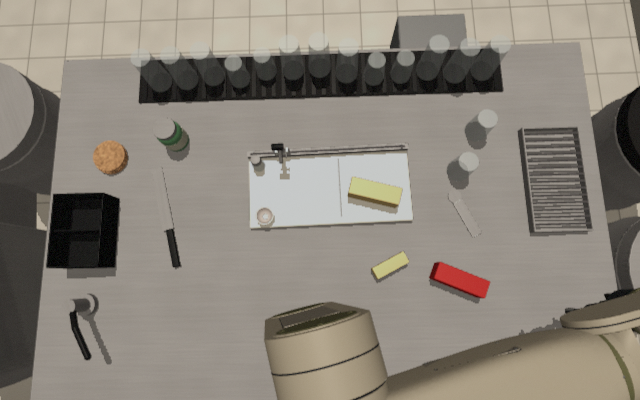

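View pics/wrist0.png

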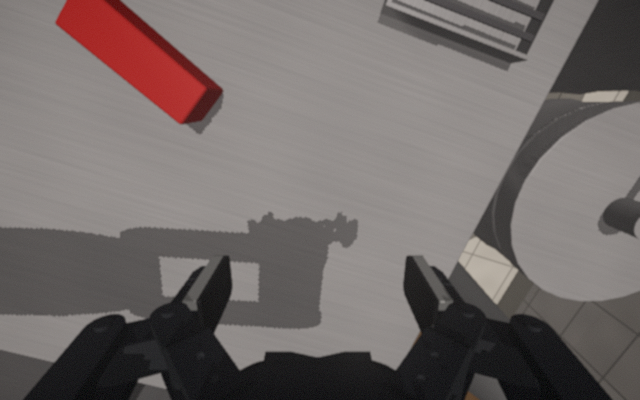

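The scene shows the board with the stop up: knob at about top (278,147). The meant cheese lies on the board at top (375,193). The small yellow bar at (390,265) and the red one at (460,280) are decoys.

```bash
cat > h.py <<'E'
from bench import *
import numpy as np, cv2
from scipy.optimize import least_squares
def ray(d,px):
    E=np.array(d["extrinsics"]); v=np.array([(px[0]-d["cx"])/d["fx"],-(px[1]-d["cy"])/d["fy"],-1.0])
    return E[:3,3],E[:3,:3]@v
def onz(d,px,z):
    o,v=ray(d,px); return o+v*(z-o[2])/v[2]
def proj(d,P):
    E=np.array(d["extrinsics"]); p=E[:3,:3].T@(np.asarray(P,float)-E[:3,3])
    return np.array([d["cx"]-d["fx"]*p[0]/p[2], d["cy"]+d["fy"]*p[1]/p[2]])
E
python3 - <<'E'
from h import *
D={}
for n in ["scene","top"]:
    d=snapshot(n);D[n]=d
    for t in ["board","fence","hinge","knob","stop_face","cheese_center","shaker","dish"]:
        r=pinpoint(n,t)
        print(n,t,[(np.round(x["pixel"],1).tolist(),round(x["score"],2)) for x in r[:3]])
zs=dict(board=0,fence=20,hinge=62,knob=165,cheese_center=50,shaker=20,dish=20)
for t,z in zs.items():
    for n in D:
        for x in pinpoint(n,t)[:2]:
            print(t,n,np.round(onz(D[n],x["pixel"],z),1),round(x["score"],2))
img=D["top"]["pixels"]
big=cv2.resize(img[120:250,230:430],None,fx=4,fy=4,interpolation=cv2.INTER_CUBIC)
cv2.imwrite("pics/topz.png",big[:,:,::-1])
big=cv2.resize(D["scene"]["pixels"][150:290,210:400],None,fx=4,fy=4,interpolation=cv2.INTER_CUBIC)
cv2.imwrite("pics/scz.png",big[:,:,::-1])
E
```

```text
scene board [([302.2, 220.4], 0.61)]
scene fence [([278.8, 233.2], 0.95)]
scene hinge [([307.3, 248.9], 0.85)]
scene knob [([318.8, 215.0], 0.84)]
scene stop_face [([313.1, 234.3], 0.85), ([276.7, 234.3], 0.23)]
scene cheese_center [([286.5, 142.7], 0.81), ([311.5, 161.2], 0.78), ([281.8, 186.9], 0.71)]
scene shaker [([393.6, 358.4], 0.75), ([340.2, 263.6], 0.72)]
scene dish [([362.6, 236.2], 0.64)]
top board [([330.1, 187.9], 0.62)]
top fence [([324.1, 152.5], 0.61), ([464.2, 214.8], 0.25)]
top hinge [([279.4, 147.4], 0.48)]
top knob [([277.7, 143.9], 0.63)]
top stop_face [([283.7, 154.3], 0.69)]
top cheese_center [([375.9, 193.2], 0.82), ([389.3, 260.0], 0.72), ([457.6, 282.1], 0.55)]
top shaker [([258.2, 163.6], 0.71)]
top dish [([265.9, 215.9], 0.59)]
board scene [505.7 -28.2   0. ] 0.61
board top [511.7 -27.3   0. ] 0.62
fence scene [606.1 -23.6  20. ] 0.95
fence top [612.7 -12.7  20. ] 0.61
fence top [ 420.3 -398.3   20. ] 0.25
hinge scene [619.9 104.6  62. ] 0.85
hinge top [618.6 112.2  62. ] 0.48
knob scene [586.9 111.8 165. ] 0.84
knob top [595.  104.8 165. ] 0.63
cheese_center scene [ 280.4 -335.6   50. ] 0.81
cheese_center scene [ 303.9 -182.1   50. ] 0.78
cheese_center top [ 482.5 -152.7   50. ] 0.82
cheese_center top [ 299.4 -179.5   50. ] 0.72
shaker scene [688.4 427.4  20. ] 0.75
shaker scene [569.1 177.6  20. ] 0.72
shaker top [585.2 178.7  20. ] 0.71
dish scene [446.3 158.5  20. ] 0.64
dish top [431.7 156.2  20. ] 0.59
```

View pics/topz.png

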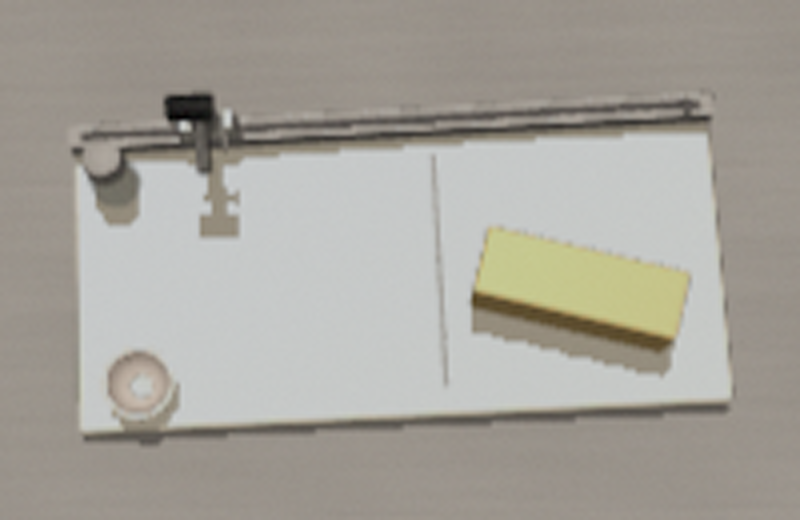

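View pics/scz.png

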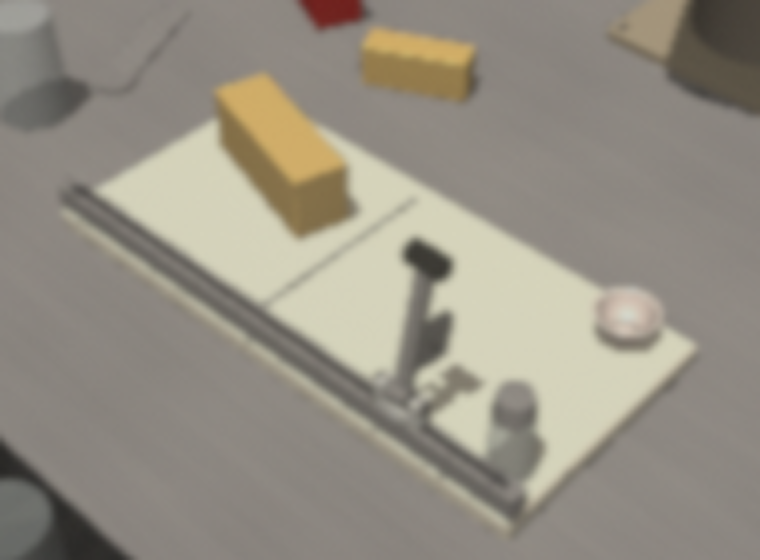

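```bash
python3 - <<'E'
from h import *
T=snapshot("top");S=snapshot("scene")
def f(u,ox,oy): return np.array([ox+(u[0]+.5)/4-.5, oy+(u[1]+.5)/4-.5])
obs=[(T,(-110,230,20),f((80,432),230,120)),(T,(-110,-230,20),f((732,401),230,120)),
(T,(108,230,42),f((68,128),230,120)),(T,(108,-230,42),f((712,93),230,120)),
(S,(-110,230,20),f((695,347),210,150)),(S,(108,230,42),f((516,500),210,150)),(S,(100,-230,42),f((70,182),210,150)),(S,(110,230,0),f((512,532),210,150))]
def w(p,b): c,s=np.cos(p[2]),np.sin(p[2]); return np.array([p[0]+c*b[0]-s*b[1],p[1]+s*b[0]+c*b[1],b[2]])
def res(p): return np.concatenate([proj(d,w(p,b))-o for d,b,o in obs])
r=least_squares(res,[510,-28,0.05],loss="soft_l1");p=r.x
print(p,np.round(r.fun.reshape(-1,2),1))
def inv(p,P): c,s=np.cos(p[2]),np.sin(p[2]); q=np.array(P[:2])-p[:2]; return c*q[0]+s*q[1],-s*q[0]+c*q[1]
for d,px,z in [(T,(278,147),165),(T,(284,154),62)]: print(inv(p,onz(d,px,z)))
# knob: board x = 100-105cos(1.75)=118.7? z=62+103
for h in range(80,141,10): 
  th=1.75
  print(h,proj(T,w(p,(100-105*np.cos(th),h,62+105*np.sin(th)))),proj(S,w(p,(100-105*np.cos(th),h,62+105*np.sin(th)))),proj(T,w(p,(100,h,62))),proj(S,w(p,(100,h,62))))
# cheese top corners in top view z=80
C=[inv(p,onz(T,f(u,230,120),80)) for u in [(490,226),(690,272),(672,340),(474,293)]]
print(np.round(C,1),np.mean(C,0)); C=np.array(C)
print(np.linalg.norm(C-np.roll(C,-1,0),axis=1), np.degrees(np.arctan2(*(C[1]-C[0])[::-1])))
C=[inv(p,onz(S,f(u,210,150),80)) for u in [(215,92),(265,74),(346,163),(290,188)]]
print(np.round(C,1),np.mean(C,0))
for t in ["shaker","dish"]:
  for d,n in((T,"top"),(S,"scene")):
    print(t,n,[inv(p,onz(d,x["pixel"],20)) for x in pinpoint(n,t)[:2]])
E
```

```text
[ 5.13372614e+02 -2.36226901e+01  2.61289372e-02] [[-0.5  0.8]
 [ 0.6  0.1]
 [-0.2  0. ]
 [ 0.1 -0.1]
 [ 1.8 -1.1]
 [-0.2  0.3]
 [-0.7 -0.6]
 [-0.6  3.1]]
(np.float64(76.62295015340618), np.float64(125.68493319895995))
(np.float64(88.78174624829732), np.float64(120.71734753582335))
80 [295.21610984 130.28111699] [291.54849352 213.34665844] [298.35843322 149.35732273] [297.39007726 238.39282426]
90 [291.33209169 130.49788705] [294.44159166 215.1964413 ] [294.79747559 149.55290224] [300.08377284 240.22356161]
100 [287.44946437 130.71457949] [297.36684476 217.06678334] [291.23768689 149.74841754] [302.80502393 242.07302671]
110 [283.56822713 130.93119434] [300.32479191 218.95802922] [287.67906655 149.94386868] [305.55425551 243.94150843]
120 [279.68837922 131.14773166] [303.31598428 220.87053136] [284.12161398 150.13925567] [308.33190138 245.82930156]
130 [275.8099199  131.36419148] [306.34098553 222.80465014] [280.5653286  150.33457856] [311.13840433 247.73670706]
140 [271.93284841 131.58057384] [309.40037211 224.76075414] [277.01020986 150.52983737] [313.9742164  249.66403215]
[[  10.5  -63.9]
 [ -28.6 -195.7]
 [ -74.2 -179.8]
 [ -35.2  -50.2]] [ -31.91095205 -122.38077131]
[137.55050141  48.2923387  135.3906831   47.67977524] -106.51589878954873
[[ -24.9 -192.3]
 [ -69.8 -181.3]
 [ -30.8  -50.9]
 [  19.2  -60.5]] [ -26.56871639 -121.23953208]
shaker top [(np.float64(68.09939334540846), np.float64(195.67948520613191))]
shaker scene [(np.float64(64.81736727721065), np.float64(196.01667952146926)), (np.float64(38.90488427020719), np.float64(-346.96584498814275))]
dish top [(np.float64(-71.51310633316729), np.float64(187.7562742066994))]
dish scene [(np.float64(-68.27786192190284), np.float64(181.9741589576889)), (np.float64(-35.30943288412864), np.float64(26.493167794185002))]
```

```bash
cat >> h.py <<'E'
BP=np.array([513.37,-23.62,0.02613])
def w(p,b): c,s=np.cos(p[2]),np.sin(p[2]); return np.array([p[0]+c*b[0]-s*b[1],p[1]+s*b[0]+c*b[1],b[2]])
def inv(p,P): c,s=np.cos(p[2]),np.sin(p[2]); q=np.array(P[:2])-p[:2]; return np.array([c*q[0]+s*q[1],-s*q[0]+c*q[1]])
E
python3 - <<'E'
from h import *
T=snapshot("top");S=snapshot("scene");p=BP
a=(277.5,146.3); b=(210+(428+.5)/4-.5,150+(258+.5)/4-.5)
print(b)
def k(q): h,th=q; return (100-105*np.cos(th),h,62+105*np.sin(th))
r=least_squares(lambda q:np.concatenate([proj(T,w(p,k(q)))-a,proj(S,w(p,k(q)))-b]),[110,1.3])
print(r.x,r.fun,k(r.x),w(p,k(r.x)))
A=[];B=[]
for d,px in((T,a),(S,b)):
  o,v=ray(d,px);v/=np.linalg.norm(v);M=np.eye(3)-np.outer(v,v);A.append(M);B.append(M@o)
P=np.linalg.lstsq(np.vstack(A),np.concatenate(B),rcond=None)[0];print(P,inv(p,P))
E
```

```text
(316.625, 214.125)
[127.07779831   1.36378219] [-0.05519043  0.08625441 -0.10365055  0.04243079] (np.float64(78.4184360337079), np.float64(127.07779830621006), np.float64(164.7581437004817)) [588.44150139 105.46325845 164.7581437 ]
[588.44552387 105.48599723 164.96978176] [ 78.42305124 127.10042423]
```

```bash
cat >> h.py <<'E'
from scipy.spatial.transform import Rotation as Ro
def go(x,y,z,yaw):
    s=sense(); R=Ro.from_euler("xyz",s["tcp_rot"],degrees=True)
    d=R.inv().apply(np.array([x,y,z])-s["tool_pos"])
    v=(R.inv()*Ro.from_euler("xyz",[180,0,yaw],degrees=True)).as_rotvec()
    print("t",round(s["time"],2),"d",np.round(d,1),"w",np.round(v,3))
E
python3 - <<'E'
from h import *
k=w(BP,(78.4,127.1,165)); go(k[0],k[1],165+155+70,np.degrees(BP[2]))
E
```

```text
t 2.15 d [ 591.8 -515.7   14.7] w [ 0.    -0.     0.293]
```

>>> arm_command:
  plan:
    - {"dx": 10,"dy": -9,"dz": 0,"wz": 0.01,"jaw": 0}
    - {"dx": 35,"dy": -30,"dz": 0,"wz": 0.03,"jaw": 0}
    - {"dx": 68,"dy": -59,"dz": 0,"wz": 0.06,"jaw": 0}
    - {"dx": 103,"dy": -90,"dz": 0,"wz": 0.09,"jaw": 0}
    - {"dx": 138,"dy": -120,"dz": 0,"wz": 0.12,"jaw": 0}
    - {"dx": 173,"dy": -151,"dz": 0,"wz": 0.15,"jaw": 0}
    - {"dx": 208,"dy": -181,"dz": 0,"wz": 0.18,"jaw": 0}
    - {"dx": 243,"dy": -212,"dz": 0,"wz": 0.21,"jaw": 0}
    - {"dx": 278,"dy": -242,"dz": 0,"wz": 0.24,"jaw": 0}
    - {"dx": 313,"dy": -273,"dz": 0,"wz": 0.27,"jaw": 0}
    - {"dx": 348,"dy": -303,"dz": 0,"wz": 0.293,"jaw": 0}
    - {"dx": 383,"dy": -334,"dz": 0,"wz": 0.293,"jaw": 0}
  squeeze: 20

```text
invalid input
```

```bash
python3 - <<'E'
from h import *
k=w(BP,(78.4,127.1,165)); go(k[0],k[1],165+155+70,np.degrees(BP[2]))
E
```

```text
t 2.15 d [ 591.8 -515.7   14.7] w [ 0.    -0.     0.293]
```

>>> arm_command:
  plan:
    - {"jaw": 0,"dx": 10,"dy": -9,"dz": 0,"wx": 0,"wy": 0,"wz": 0.01}

```text
time: 2.25
tool_pos: [194.3, -558.4, 404.5]
tcp_rot: [180.0, 0.0, 17.6]
ft_force: [0.8, 0.5, -0.1]
finger_gap: 85.4
```

>>> arm_command:
  plan:
    - {"jaw": 0,"dx": 30,"dy": -26,"dz": 0,"wx": 0,"wy": 0,"wz": 0.02}
    - {"jaw": 0,"dx": 65,"dy": -57,"dz": 0,"wx": 0,"wy": 0,"wz": 0.05}
    - {"jaw": 0,"dx": 100,"dy": -87,"dz": 0,"wx": 0,"wy": 0,"wz": 0.08}
    - {"jaw": 0,"dx": 135,"dy": -118,"dz": 0,"wx": 0,"wy": 0,"wz": 0.11}
    - {"jaw": 0,"dx": 170,"dy": -148,"dz": 0,"wx": 0,"wy": 0,"wz": 0.14}
    - {"jaw": 0,"dx": 205,"dy": -179,"dz": 0,"wx": 0,"wy": 0,"wz": 0.17}
    - {"jaw": 0,"dx": 240,"dy": -209,"dz": 0,"wx": 0,"wy": 0,"wz": 0.2}
    - {"jaw": 0,"dx": 275,"dy": -240,"dz": 0,"wx": 0,"wy": 0,"wz": 0.23}
    - {"jaw": 0,"dx": 310,"dy": -270,"dz": 0,"wx": 0,"wy": 0,"wz": 0.25}
    - {"jaw": 0,"dx": 345,"dy": -301,"dz": 0,"wx": 0,"wy": 0,"wz": 0.27}
    - {"jaw": 0,"dx": 380,"dy": -332,"dz": 0,"wx": 0,"wy": 0,"wz": 0.283}
    - {"jaw": 0,"dx": 415,"dy": -362,"dz": 0,"wx": 0,"wy": 0,"wz": 0.283}
  squeeze: 20

```text
time: 3.45
tool_pos: [480.3, -84.4, 405.0]
tcp_rot: [180.0, -0.0, 1.4]
ft_force: [-0.1, -0.5, 0.6]
finger_gap: 85.4
```

```bash
python3 - <<'E'
from h import *
k=w(BP,(78.4,127.1,165)); go(k[0],k[1],165+155+70,np.degrees(BP[2]))
E
```

```text
t 3.45 d [ 112.9 -187.1   15. ] w [ 0.    -0.001 -0.001]
```

>>> arm_command:
  plan:
    - {"jaw": 0,"dx": 20,"dy": -32,"dz": 2,"wx": 0,"wy": 0,"wz": 0}
    - {"jaw": 0,"dx": 41,"dy": -67,"dz": 6,"wx": 0,"wy": 0,"wz": 0}
    - {"jaw": 0,"dx": 62,"dy": -102,"dz": 10,"wx": 0,"wy": 0,"wz": 0}
    - {"jaw": 0,"dx": 82,"dy": -135,"dz": 13,"wx": 0,"wy": 0,"wz": 0}
    - {"jaw": 0,"dx": 96,"dy": -160,"dz": 15,"wx": 0,"wy": 0,"wz": 0}
    - {"jaw": 0,"dx": 104,"dy": -172,"dz": 15,"wx": 0,"wy": 0,"wz": 0}
    - {"jaw": 0,"dx": 106,"dy": -176,"dz": 15,"wx": 0,"wy": 0,"wz": 0}
    - {"jaw": 0,"dx": 106,"dy": -176,"dz": 15,"wx": 0,"wy": 0,"wz": 0}
    - {"jaw": 0,"dx": 106,"dy": -176,"dz": 15,"wx": 0,"wy": 0,"wz": 0}

```text
time: 4.35
tool_pos: [581.2, 90.6, 389.9]
tcp_rot: [180.0, -0.0, 1.4]
ft_force: [-0.2, -0.0, 0.2]
finger_gap: 85.3
```

```bash
python3 - <<'E'
from h import *
d=snapshot("wrist")
k=w(BP,(78.4,127.1,165)); go(k[0],k[1],165+155+70,np.degrees(BP[2]))
print(proj(d,k),[ (x["pixel"],x["score"]) for x in pinpoint("wrist","knob")],[ (x["pixel"],x["score"]) for x in pinpoint("wrist","hinge")],proj(d,w(BP,(100,127.1,62))))
cv2.imwrite("pics/w1.png",d["pixels"][:,:,::-1])
E
```

```text
t 4.4 d [  7.6 -14.8  -0.1] w [ 0.    -0.    -0.002]
[294.14035973 208.54018323] [([293.0, 207.8], 0.89), ([406.8, 221.4], 0.47)] [([300.0, 150.7], 0.69)] [301.06574525 152.01437542]
```

View pics/w1.png

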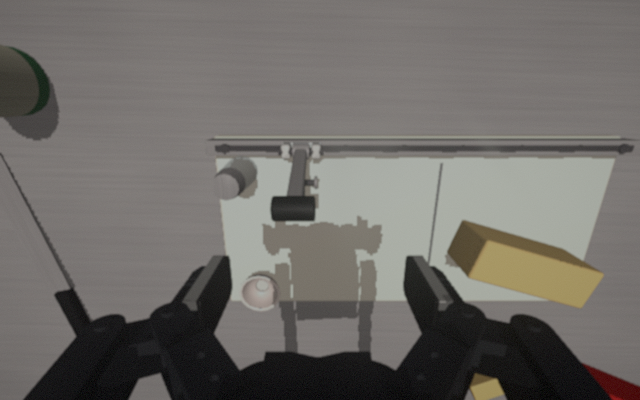

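The wrist view matches the prediction: knob at (293,208) against (294,208.5) projected. Next I'll check the board fit.

```bash
python3 - <<'E'
from h import *
d=snapshot("wrist"); im=cv2.resize(d["pixels"][120:320,190:650],None,fx=2,fy=2,interpolation=cv2.INTER_CUBIC).copy()
im0=cv2.resize(d["pixels"][125:165,190:640],None,fx=1.7,fy=6,interpolation=cv2.INTER_CUBIC)
def ln(a,b,c=(255,0,0)):
    q=[tuple(int(round(v)) for v in ((proj(d,w(BP,p))-[190,120])*2*1)) for p in(a,b)]
    cv2.line(im,q[0],q[1],c,1,cv2.LINE_AA)
for x,z in((92,42),(108,42),(-110,20)): ln((x,230,z),(x,-230,z))
for y in(230,-230): ln((-110,y,20),(92,y,20))
im=im[:,:800]
cv2.imwrite("pics/w1o.png",im[:,:,::-1]);cv2.imwrite("pics/w1f.png",im0[:,:,::-1])
E
```

```text
(no output)
```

View pics/w1o.png

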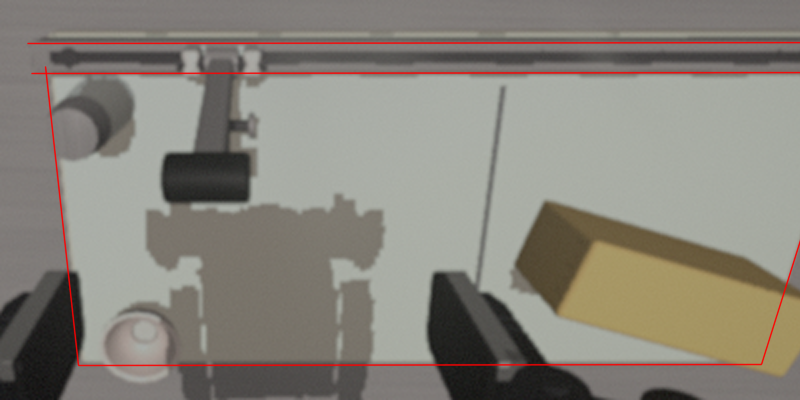

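View pics/w1f.png

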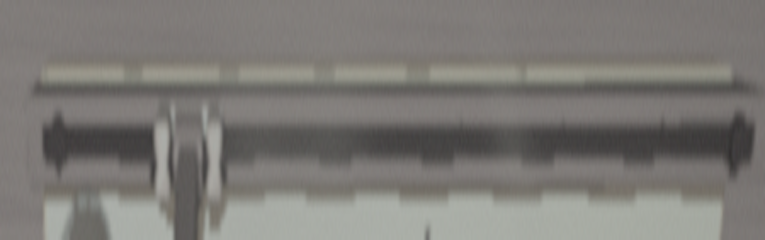

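>>> arm_command:
  plan:
    - {"jaw": 0,"dx": 3,"dy": -6,"dz": 5,"wx": 0,"wy": 0,"wz": 0}
    - {"jaw": 0,"dx": 7.5,"dy": -15.5,"dz": 20,"wx": 0,"wy": 0,"wz": 0}
    - {"jaw": 0,"dx": 7.5,"dy": -15.5,"dz": 40,"wx": 0,"wy": 0,"wz": 0}
    - {"jaw": 0,"dx": 7.5,"dy": -15.5,"dz": 60,"wx": 0,"wy": 0,"wz": 0}
    - {"jaw": 0,"dx": 7.5,"dy": -15.5,"dz": 70,"wx": 0,"wy": 0,"wz": 0}
    - {"jaw": 0,"dx": 7.5,"dy": -15.5,"dz": 72,"wx": 0,"wy": 0,"wz": 0}
    - {"jaw": 0.4,"dx": 7.5,"dy": -15.5,"dz": 72,"wx": 0,"wy": 0,"wz": 0}
    - {"jaw": 0.5,"dx": 7.5,"dy": -15.5,"dz": 72,"wx": 0,"wy": 0,"wz": 0}
    - {"jaw": 0.5,"dx": 7.5,"dy": -15.5,"dz": 72,"wx": 0,"wy": 0,"wz": 0}

```text
time: 5.45
tool_pos: [589.1, 107.3, 319.0]
tcp_rot: [-180.0, -0.1, 1.5]
ft_force: [0.2, 0.3, 0.4]
finger_gap: 44.0
```

```bash
python3 - <<'E'
from h import *
d=snapshot("wrist");s=sense();print(s["tool_pos"],s["finger_gap"],s["ft_force"],s["time"])
cv2.imwrite("pics/w2.png",d["pixels"][:,:,::-1])
E
```

```text
[589.00003841 107.30277702 318.8390196 ] 42.712038177247415 [-0.32301749 -0.30849972  0.17273401] 5.5
```

View pics/w2.png

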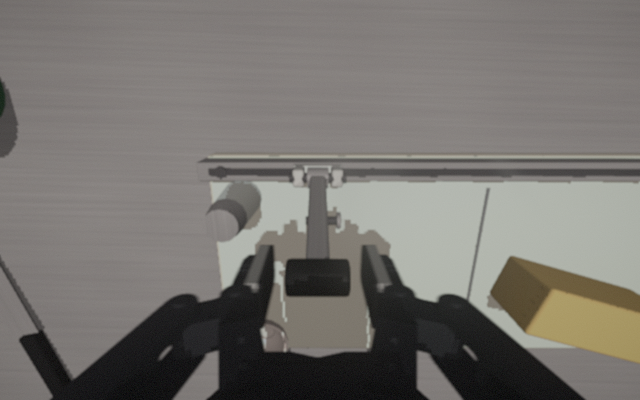

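Knob centred between the pads (col 318). Closing.

>>> arm_command:
  plan:
    - {"jaw": 1,"dx": 0,"dy": 0,"dz": 0,"wx": 0,"wy": 0,"wz": 0}
    - {"jaw": 1,"dx": 0,"dy": 0,"dz": 0,"wx": 0,"wy": 0,"wz": 0}
    - {"jaw": 1,"dx": 0,"dy": 0,"dz": 0,"wx": 0,"wy": 0,"wz": 0}
    - {"jaw": 1,"dx": 0,"dy": 0,"dz": 0,"wx": 0,"wy": 0,"wz": 0}
  squeeze: 25

```text
time: 5.9
tool_pos: [588.9, 107.3, 318.6]
tcp_rot: [-180.0, -0.1, 1.5]
ft_force: [-1.2, 0.8, 5.6]
finger_gap: 29.4
```

```bash
python3 - <<'E'
from h import *
s=sense();print(s["tool_pos"],s["finger_gap"],s["ft_force"],s["time"],inv(BP,s["tool_pos"]))
# arc from current theta to 0
th0=1.364
for f in np.linspace(0,1,17)[1:]:
    th=th0*(1-f); print(round(th,3), round(-105*(np.cos(th)-np.cos(th0)),1), round(-105*(np.sin(th)-np.sin(th0)),1))
E
```

```text
[588.86521102 107.34861352 318.57140354] 29.392814049102213 [-1.23942928  0.81611245  5.61015361] 5.9 [ 78.89125974 128.9514395 ]
1.279 -8.7 2.2
1.194 -17.1 5.1
1.108 -25.3 8.8
1.023 -33.1 13.1
0.938 -40.6 18.1
0.852 -47.5 23.7
0.767 -54.0 29.9
0.682 -60.0 36.6
0.597 -65.3 43.8
0.512 -70.0 51.4
0.426 -74.0 59.3
0.341 -77.4 67.6
0.256 -80.0 76.2
0.17 -81.9 84.9
0.085 -83.1 93.8
0.0 -83.4 102.8
```

>>> arm_command:
  plan:
    - {"jaw": 1,"dx": -8.7,"dy": 0,"dz": 2.2,"wx": 0,"wy": 0,"wz": 0}
    - {"jaw": 1,"dx": -17.1,"dy": 0,"dz": 5.1,"wx": 0,"wy": 0,"wz": 0}
    - {"jaw": 1,"dx": -25.3,"dy": 0,"dz": 8.8,"wx": 0,"wy": 0,"wz": 0}
    - {"jaw": 1,"dx": -33.1,"dy": 0,"dz": 13.1,"wx": 0,"wy": 0,"wz": 0}
    - {"jaw": 1,"dx": -40.6,"dy": 0,"dz": 18.1,"wx": 0,"wy": 0,"wz": 0}
    - {"jaw": 1,"dx": -47.5,"dy": 0,"dz": 23.7,"wx": 0,"wy": 0,"wz": 0}
    - {"jaw": 1,"dx": -54,"dy": 0,"dz": 29.9,"wx": 0,"wy": 0,"wz": 0}
    - {"jaw": 1,"dx": -60,"dy": 0,"dz": 36.6,"wx": 0,"wy": 0,"wz": 0}
    - {"jaw": 1,"dx": -65.3,"dy": 0,"dz": 43.8,"wx": 0,"wy": 0,"wz": 0}
    - {"jaw": 1,"dx": -70,"dy": 0,"dz": 51.4,"wx": 0,"wy": 0,"wz": 0}
    - {"jaw": 1,"dx": -74,"dy": 0,"dz": 59.3,"wx": 0,"wy": 0,"wz": 0}
    - {"jaw": 1,"dx": -77.4,"dy": 0,"dz": 67.6,"wx": 0,"wy": 0,"wz": 0}

```text
time: 7.1
tool_pos: [510.8, 105.3, 249.2]
tcp_rot: [-180.0, 0.0, 1.5]
ft_force: [0.1, 1.3, 3.5]
finger_gap: 29.4
```

>>> arm_command:
  plan:
    - {"jaw": 1,"dx": -2.6,"dy": 0,"dz": 8.6,"wx": 0,"wy": 0,"wz": 0}
    - {"jaw": 1,"dx": -4.5,"dy": 0,"dz": 17.3,"wx": 0,"wy": 0,"wz": 0}
    - {"jaw": 1,"dx": -5.7,"dy": 0,"dz": 26.2,"wx": 0,"wy": 0,"wz": 0}
    - {"jaw": 1,"dx": -6,"dy": 0,"dz": 33,"wx": 0,"wy": 0,"wz": 0}
    - {"jaw": 1,"dx": -6,"dy": 0,"dz": 36,"wx": 0,"wy": 0,"wz": 0}
    - {"jaw": 1,"dx": -6,"dy": 0,"dz": 36,"wx": 0,"wy": 0,"wz": 0}

```text
time: 7.7
tool_pos: [504.9, 105.1, 213.2]
tcp_rot: [180.0, 0.1, 1.5]
ft_force: [-2.3, 2.9, 0.3]
finger_gap: 29.5
```

>>> arm_command:
  plan:
    - {"jaw": 1,"dx": 0,"dy": 0,"dz": 1,"wx": 0,"wy": 0,"wz": 0}
    - {"jaw": 1,"dx": 0,"dy": 0,"dz": 2,"wx": 0,"wy": 0,"wz": 0}
    - {"jaw": 1,"dx": 0,"dy": 0,"dz": 2,"wx": 0,"wy": 0,"wz": 0}

```text
time: 8.0
tool_pos: [504.9, 105.2, 212.1]
tcp_rot: [180.0, 0.1, 1.5]
ft_force: [-4.7, 2.0, 2.9]
finger_gap: 29.7
```

```bash
python3 - <<'E'
from h import *
s=sense();print(s["tool_pos"],s["finger_gap"],s["ft_force"],s["time"],inv(BP,s["tool_pos"]))
d=snapshot("wrist");cv2.imwrite("pics/w3.png",d["pixels"][:,:,::-1])
S=snapshot("scene")
cv2.imwrite("pics/s3.png",cv2.resize(S["pixels"][150:290,210:400],None,fx=4,fy=4,interpolation=cv2.INTER_CUBIC)[:,:,::-1])
E
```

```text
[504.91782489 105.16274261 212.08211437] 29.749743710720377 [-4.69091722  1.96806602  2.90213256] 8.0 [ -5.08457966 128.95961037]
```

View pics/w3.png

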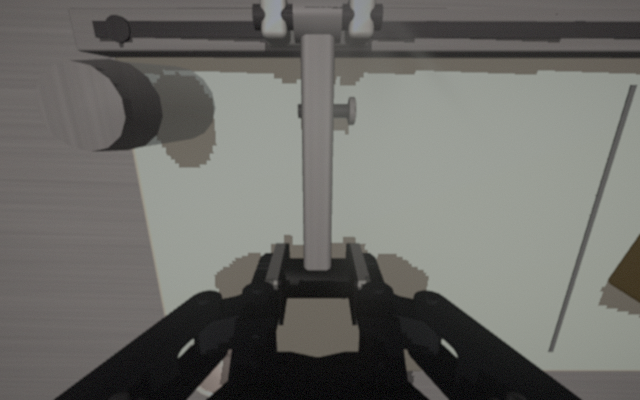

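View pics/s3.png

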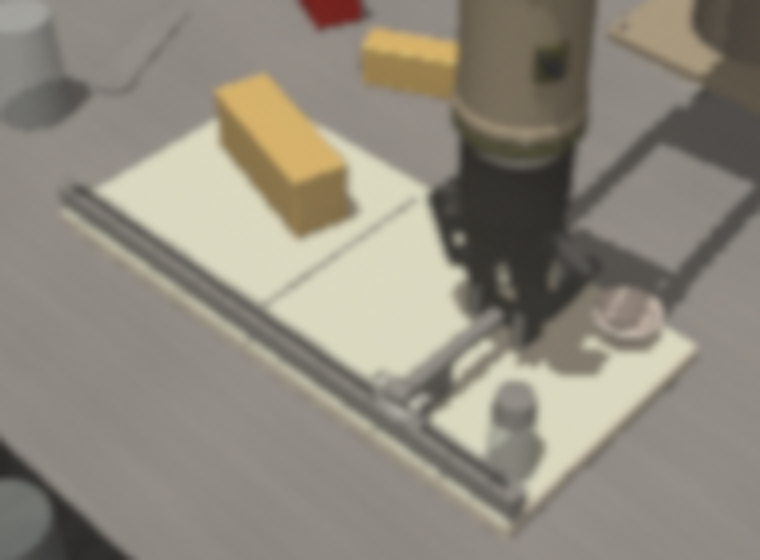

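>>> arm_command:
  plan:
    - {"jaw": 1,"dx": 0.5,"dy": 0,"dz": 1,"wx": 0,"wy": 0,"wz": 0}
    - {"jaw": 1,"dx": 0.5,"dy": 0,"dz": 2,"wx": 0,"wy": 0,"wz": 0}
    - {"jaw": 1,"dx": 0.5,"dy": 0,"dz": 2,"wx": 0,"wy": 0,"wz": 0}
    - {"jaw": 1,"dx": 0.5,"dy": 0,"dz": 2,"wx": 0,"wy": 0,"wz": 0}

```text
time: 8.5
tool_pos: [505.2, 105.2, 211.1]
tcp_rot: [180.0, 0.1, 1.5]
ft_force: [-13.9, 1.3, 17.2]
finger_gap: 29.5
```

>>> arm_command:
  plan:
    - {"jaw": 0.5,"dx": 0,"dy": 0,"dz": -1,"wx": 0,"wy": 0,"wz": 0}
    - {"jaw": 0,"dx": 0,"dy": 0,"dz": -1,"wx": 0,"wy": 0,"wz": 0}
    - {"jaw": 0,"dx": 0,"dy": 0,"dz": -1,"wx": 0,"wy": 0,"wz": 0}
    - {"jaw": 0,"dx": 0,"dy": 0,"dz": -6,"wx": 0,"wy": 0,"wz": 0}
    - {"jaw": 0,"dx": 0,"dy": 0,"dz": -25,"wx": 0,"wy": 0,"wz": 0}
    - {"jaw": 0,"dx": 0,"dy": 0,"dz": -60,"wx": 0,"wy": 0,"wz": 0}
    - {"jaw": 0,"dx": 0,"dy": 0,"dz": -95,"wx": 0,"wy": 0,"wz": 0}
    - {"jaw": 0,"dx": 0,"dy": 0,"dz": -120,"wx": 0,"wy": 0,"wz": 0}
    - {"jaw": 0,"dx": 0,"dy": 0,"dz": -130,"wx": 0,"wy": 0,"wz": 0}

```text
time: 9.4
tool_pos: [506.7, 105.2, 343.7]
tcp_rot: [-180.0, -0.3, 1.5]
ft_force: [0.8, -0.1, 0.5]
finger_gap: 85.5
```

```bash
python3 - <<'E'
from h import *
s=sense();print(s["tool_pos"],s["finger_gap"],s["ft_force"],s["time"])
c=w(BP,(-30,-122,0)); print(c); go(c[0]-10,c[1]-60,350,75)
d=snapshot("wrist");cv2.imwrite("pics/w4.png",d["pixels"][:,:,::-1])
E
```

```text
[506.68943215 105.17012184 343.70703631] 85.47702299852699 [ 0.84279044 -0.05598313  0.46147914] 9.4
[ 486.56773832 -146.36216378    0.        ]
t 9.4 d [-38.1 310.7  -6.6] w [ 0.003 -0.005 -1.283]
```

View pics/w4.png

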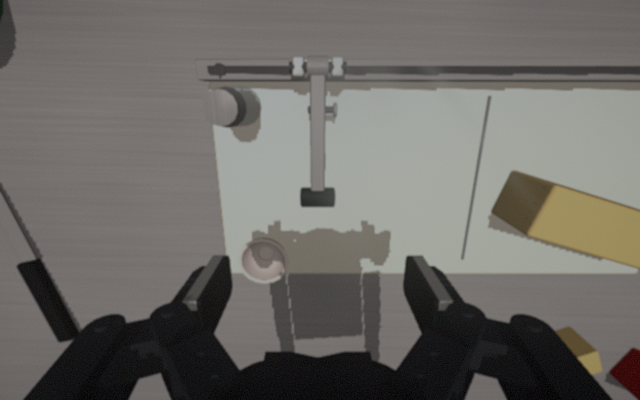

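>>> arm_command:
  plan:
    - {"jaw": 0,"dx": -2,"dy": 15,"dz": 0,"wx": 0,"wy": 0,"wz": -0.06}
    - {"jaw": 0,"dx": -5,"dy": 40,"dz": 0,"wx": 0,"wy": 0,"wz": -0.18}
    - {"jaw": 0,"dx": -9,"dy": 75,"dz": 0,"wx": 0,"wy": 0,"wz": -0.31}
    - {"jaw": 0,"dx": -13,"dy": 110,"dz": 0,"wx": 0,"wy": 0,"wz": -0.44}
    - {"jaw": 0,"dx": -17,"dy": 145,"dz": 0,"wx": 0,"wy": 0,"wz": -0.58}
    - {"jaw": 0,"dx": -22,"dy": 180,"dz": 0,"wx": 0,"wy": 0,"wz": -0.72}
    - {"jaw": 0,"dx": -26,"dy": 215,"dz": 0,"wx": 0,"wy": 0,"wz": -0.86}
    - {"jaw": 0,"dx": -31,"dy": 250,"dz": 0,"wx": 0,"wy": 0,"wz": -1.0}
    - {"jaw": 0,"dx": -35,"dy": 280,"dz": -3,"wx": 0,"wy": 0,"wz": -1.13}
    - {"jaw": 0,"dx": -37,"dy": 303,"dz": -6,"wx": 0,"wy": 0,"wz": -1.23}
    - {"jaw": 0,"dx": -38,"dy": 311,"dz": -6,"wx": 0,"wy": 0,"wz": -1.283}
    - {"jaw": 0,"dx": -38,"dy": 311,"dz": -6,"wx": 0,"wy": 0,"wz": -1.283}

```text
time: 10.65
tool_pos: [475.1, -207.8, 344.3]
tcp_rot: [-179.9, -0.0, 74.9]
ft_force: [-0.2, 0.6, 0.5]
finger_gap: 85.5
```

```bash
python3 - <<'E'
from h import *
s=sense();print(s["tool_pos"],s["tcp_rot"],s["ft_force"],s["time"])
d=snapshot("wrist");cv2.imwrite("pics/w5.png",d["pixels"][:,:,::-1])
T=snapshot("top");cv2.imwrite("pics/t5.png",cv2.resize(T["pixels"][120:250,230:430],None,fx=4,fy=4,interpolation=cv2.INTER_CUBIC)[:,:,::-1])
print([(x["pixel"],x["score"]) for x in pinpoint("wrist","cheese_center")])
print("knob",proj(T,w(BP,(-5,127.1,62))),[(x["pixel"],x["score"]) for x in pinpoint("top","knob")])
E
```

```text
[ 475.14968886 -207.80424852  344.31372273] [-1.79859341e+02 -2.06783311e-02  7.49126307e+01] [-0.24392461  0.55562834  0.51761316] 10.65
[([313.9, 123.2], 0.94), ([133.5, 207.9], 0.7)]
knob [282.82536405 186.83684199] [([282.7, 183.5], 0.85)]
```

View pics/w5.png

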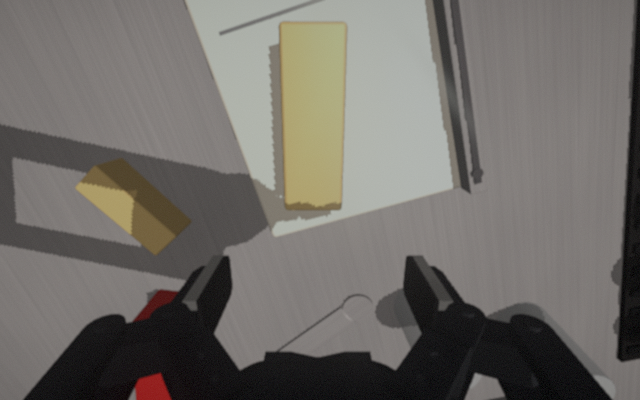

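View pics/t5.png

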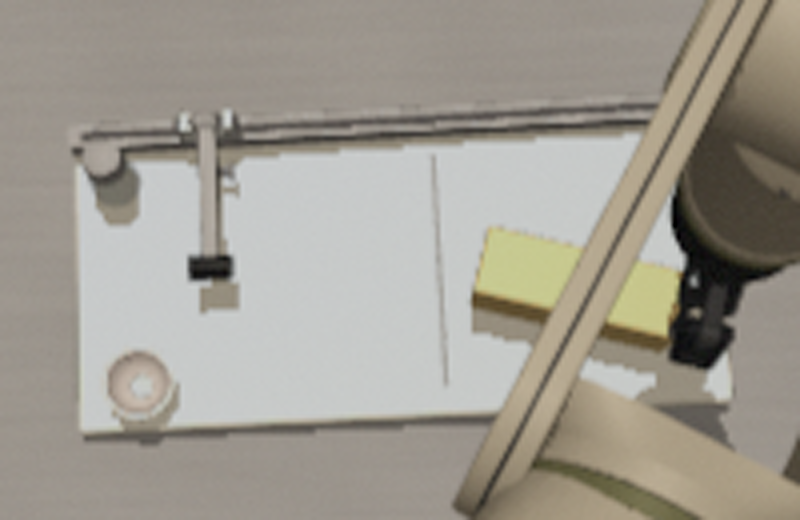

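Stop is down: knob at top (282.5,186.7) against (282.8,186.8) predicted for angle 0. The cheese is aligned with the tool.

```bash
python3 - <<'E'
from h import *
d=snapshot("wrist")
C=np.array([onz(d,u,80)[:2] for u in [(280,22),(346,22),(342,205),(286,205)]])
print(np.round(C,1),np.linalg.norm(C-np.roll(C,-1,0),axis=1)); m=C.mean(0)
a=(C[0]+C[1]-C[2]-C[3])/2; yaw=np.degrees(np.arctan2(a[1],a[0]));print(m,yaw,inv(BP,m))
u=a/np.linalg.norm(a); g=m-25*u
go(g[0],g[1],84+173,yaw); go(g[0],g[1],80-15+155,yaw)
E
```

```text
[[ 483.3  -73.8]
 [ 527.3  -85.6]
 [ 493.3 -215.2]
 [ 448.3 -203.2]] [ 45.52523686 133.95854326  46.49349364 134.02982178]
[ 488.05209893 -144.44007103] 75.07784502747809 [ -28.46592754 -120.11734533]
t 10.9 d [37.5 -4.  88.5] w [-0.001 -0.    -0.002]
t 10.9 d [ 37.5  -3.9 125.5] w [-0.001 -0.    -0.002]
```

>>> arm_command:
  plan:
    - {"jaw": 0,"dx": 10,"dy": -1,"dz": 10,"wx": 0,"wy": 0,"wz": 0}
    - {"jaw": 0,"dx": 30,"dy": -4,"dz": 35,"wx": 0,"wy": 0,"wz": 0}
    - {"jaw": 0,"dx": 37.5,"dy": -4,"dz": 65,"wx": 0,"wy": 0,"wz": 0}
    - {"jaw": 0,"dx": 37.5,"dy": -4,"dz": 90,"wx": 0,"wy": 0,"wz": 0}
    - {"jaw": 0,"dx": 37.5,"dy": -4,"dz": 110,"wx": 0,"wy": 0,"wz": 0}
    - {"jaw": 0,"dx": 37.5,"dy": -4,"dz": 121,"wx": 0,"wy": 0,"wz": 0}
    - {"jaw": 0.2,"dx": 37.5,"dy": -4,"dz": 125,"wx": 0,"wy": 0,"wz": 0}
    - {"jaw": 0.3,"dx": 37.5,"dy": -4,"dz": 125,"wx": 0,"wy": 0,"wz": 0}
    - {"jaw": 0.35,"dx": 37.5,"dy": -4,"dz": 125,"wx": 0,"wy": 0,"wz": 0}
    - {"jaw": 0.35,"dx": 37.5,"dy": -4,"dz": 125,"wx": 0,"wy": 0,"wz": 0}
  squeeze: 20

```text
time: 11.9
tool_pos: [482.2, -169.8, 222.4]
tcp_rot: [179.9, 0.0, 75.0]
ft_force: [0.3, 0.2, -0.2]
finger_gap: 55.8
```

```bash
python3 - <<'E'
from h import *
s=sense();print(s["tool_pos"],s["tcp_rot"],s["ft_force"],s["time"],s["finger_gap"])
d=snapshot("wrist");cv2.imwrite("pics/w6.png",d["pixels"][:,:,::-1])
E
```

```text
[ 482.22464509 -169.75242237  222.35824918] [1.79876654e+02 1.95205788e-02 7.49798505e+01] [ 0.30786079  0.24944477 -0.15254265] 11.9 55.80209325487811
```

View pics/w6.png

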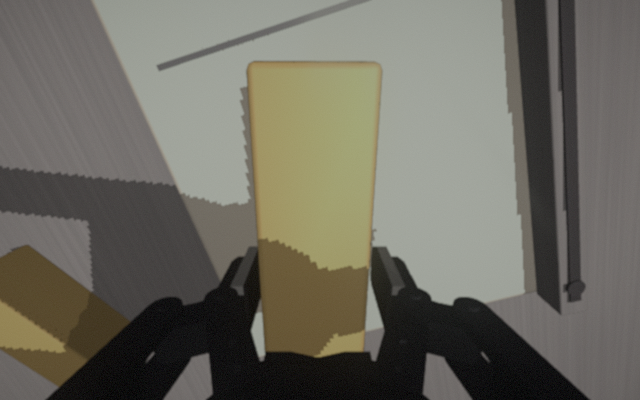

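>>> arm_command:
  plan:
    - {"jaw": 1,"dx": 0,"dy": 0,"dz": 0,"wx": 0,"wy": 0,"wz": 0}
    - {"jaw": 1,"dx": 0,"dy": 0,"dz": 0,"wx": 0,"wy": 0,"wz": 0}
    - {"jaw": 1,"dx": 0,"dy": 0,"dz": 0,"wx": 0,"wy": 0,"wz": 0}
    - {"jaw": 1,"dx": 0,"dy": 0,"dz": 0,"wx": 0,"wy": 0,"wz": 0}
  squeeze: 20

```text
time: 12.35
tool_pos: [481.9, -169.7, 222.1]
tcp_rot: [179.9, 0.0, 75.0]
ft_force: [-2.1, 0.3, 6.0]
finger_gap: 47.6
```

```bash
python3 - <<'E'
from h import *
s=sense();print(s["tool_pos"],s["tcp_rot"],s["ft_force"],s["time"],s["finger_gap"],inv(BP,s["tool_pos"]))
c=w(BP,(60,-50,0)); go(c[0],c[1],s["tool_pos"][2],90+np.degrees(BP[2]))
E
```

```text
[ 481.92172561 -169.7181806   222.05522974] [1.79940762e+02 1.84292189e-02 7.49847569e+01] [-2.05500242  0.25367124  6.01767326] 12.35 47.61211744456846 [ -35.25464998 -145.22665731]
t 12.35 d [118.4  64.3   0. ] w [ 0.001  0.    -0.288]
```

>>> arm_command:
  plan:
    - {"jaw": 1,"dx": 3,"dy": 2,"dz": -0.5,"wx": 0,"wy": 0,"wz": -0.01}
    - {"jaw": 1,"dx": 10,"dy": 6,"dz": -0.5,"wx": 0,"wy": 0,"wz": -0.03}
    - {"jaw": 1,"dx": 20,"dy": 11,"dz": -0.5,"wx": 0,"wy": 0,"wz": -0.05}
    - {"jaw": 1,"dx": 32,"dy": 17,"dz": -0.5,"wx": 0,"wy": 0,"wz": -0.08}
    - {"jaw": 1,"dx": 45,"dy": 24,"dz": -0.5,"wx": 0,"wy": 0,"wz": -0.11}
    - {"jaw": 1,"dx": 58,"dy": 31,"dz": -0.5,"wx": 0,"wy": 0,"wz": -0.15}
    - {"jaw": 1,"dx": 71,"dy": 39,"dz": -0.5,"wx": 0,"wy": 0,"wz": -0.19}
    - {"jaw": 1,"dx": 84,"dy": 46,"dz": -0.5,"wx": 0,"wy": 0,"wz": -0.22}
    - {"jaw": 1,"dx": 97,"dy": 53,"dz": -0.5,"wx": 0,"wy": 0,"wz": -0.25}
    - {"jaw": 1,"dx": 109,"dy": 59,"dz": -0.5,"wx": 0,"wy": 0,"wz": -0.275}
    - {"jaw": 1,"dx": 116,"dy": 63,"dz": -0.5,"wx": 0,"wy": 0,"wz": -0.288}
    - {"jaw": 1,"dx": 118.4,"dy": 64.3,"dz": -0.5,"wx": 0,"wy": 0,"wz": -0.288}

```text
time: 13.55
tool_pos: [574.9, -71.8, 222.1]
tcp_rot: [-180.0, 0.1, 91.6]
ft_force: [-7.2, -7.2, 7.4]
finger_gap: 47.4
```

```bash
python3 - <<'E'
from h import *
s=sense();print(s["tool_pos"],s["tcp_rot"],s["ft_force"],s["time"],s["finger_gap"],inv(BP,s["tool_pos"]))
d=snapshot("wrist");cv2.imwrite("pics/w7.png",d["pixels"][:,:,::-1])
E
```

```text
[574.85178158 -71.81770903 222.11409885] [-1.79990806e+02  7.51490968e-02  9.15531225e+01] [-7.23959436 -7.23776752  7.39288633] 13.55 47.434693875036665 [ 60.20153078 -49.78759197]
```

View pics/w7.png

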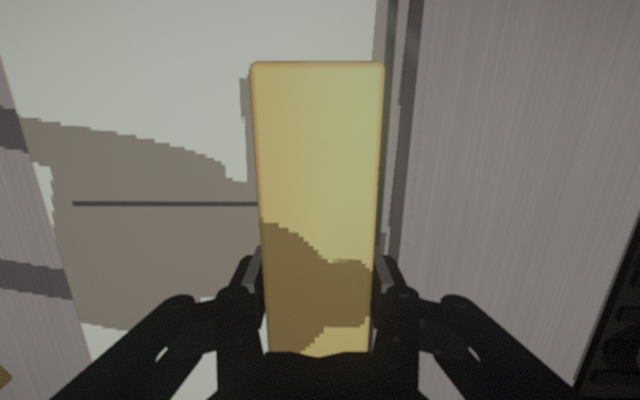

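>>> arm_command:
  plan:
    - {"jaw": 1,"dx": 0,"dy": 1,"dz": -0.8,"wx": 0,"wy": 0,"wz": 0}
    - {"jaw": 1,"dx": 0,"dy": 2.5,"dz": -0.8,"wx": 0,"wy": 0,"wz": 0}
    - {"jaw": 1,"dx": 0,"dy": 4,"dz": -0.8,"wx": 0,"wy": 0,"wz": 0}
    - {"jaw": 1,"dx": 0,"dy": 5,"dz": -0.8,"wx": 0,"wy": 0,"wz": 0}
    - {"jaw": 1,"dx": 0,"dy": 5,"dz": -0.8,"wx": 0,"wy": 0,"wz": 0}

```text
time: 14.1
tool_pos: [578.8, -71.5, 222.2]
tcp_rot: [-179.9, -0.0, 91.5]
ft_force: [-5.7, -0.4, 4.9]
finger_gap: 47.6
```

>>> arm_command:
  plan:
    - {"jaw": 1,"dx": 0,"dy": 1,"dz": -0.4,"wx": 0,"wy": 0,"wz": 0}
    - {"jaw": 1,"dx": 0,"dy": 1.5,"dz": -0.4,"wx": 0,"wy": 0,"wz": 0}
    - {"jaw": 1,"dx": 0,"dy": 1.5,"dz": -0.4,"wx": 0,"wy": 0,"wz": 0}

```text
time: 14.4
tool_pos: [580.7, -71.4, 222.2]
tcp_rot: [-180.0, -0.0, 91.5]
ft_force: [-1.0, -0.1, -3.7]
finger_gap: 47.9
```

>>> arm_command:
  plan:
    - {"jaw": 1,"dx": 0,"dy": 0.7,"dz": 0,"wx": 0,"wy": 0,"wz": 0}
    - {"jaw": 1,"dx": 0,"dy": 1,"dz": 0,"wx": 0,"wy": 0,"wz": 0}
    - {"jaw": 1,"dx": 0,"dy": 1,"dz": 0,"wx": 0,"wy": 0,"wz": 0}

```text
time: 14.7
tool_pos: [581.9, -71.6, 222.6]
tcp_rot: [180.0, -0.0, 91.5]
ft_force: [0.1, 1.0, -4.5]
finger_gap: 47.8
```

>>> arm_command:
  plan:
    - {"jaw": 1,"dx": 0,"dy": 0.7,"dz": 0,"wx": 0,"wy": 0,"wz": 0}
    - {"jaw": 1,"dx": 0,"dy": 1,"dz": 0,"wx": 0,"wy": 0,"wz": 0}
    - {"jaw": 1,"dx": 0,"dy": 1,"dz": 0,"wx": 0,"wy": 0,"wz": 0}

```text
time: 15.0
tool_pos: [583.0, -71.6, 222.8]
tcp_rot: [180.0, 0.0, 91.5]
ft_force: [1.0, 0.0, -5.4]
finger_gap: 47.6
```

>>> arm_command:
  plan:
    - {"jaw": 1,"dx": 0,"dy": 0,"dz": 0.4,"wx": 0,"wy": 0,"wz": 0}
    - {"jaw": 1,"dx": 0,"dy": 0,"dz": 0.7,"wx": 0,"wy": 0,"wz": 0}
    - {"jaw": 1,"dx": 0,"dy": 0,"dz": 0.7,"wx": 0,"wy": 0,"wz": 0}

```text
time: 15.3
tool_pos: [582.9, -71.6, 222.2]
tcp_rot: [180.0, 0.0, 91.5]
ft_force: [0.7, 0.1, -3.9]
finger_gap: 47.7
```

>>> arm_command:
  plan:
    - {"jaw": 1,"dx": 0,"dy": 0.7,"dz": 0,"wx": 0,"wy": 0,"wz": 0}
    - {"jaw": 1,"dx": 0,"dy": 1,"dz": 0,"wx": 0,"wy": 0,"wz": 0}
    - {"jaw": 1,"dx": 0,"dy": 1,"dz": 0,"wx": 0,"wy": 0,"wz": 0}

```text
time: 15.6
tool_pos: [584.0, -71.5, 222.2]
tcp_rot: [180.0, 0.0, 91.5]
ft_force: [-0.5, 0.2, -2.9]
finger_gap: 47.9
```

>>> arm_command:
  plan:
    - {"jaw": 1,"dx": 0,"dy": 0.5,"dz": 0.3,"wx": 0,"wy": 0,"wz": 0}
    - {"jaw": 1,"dx": 0,"dy": 1,"dz": 0.3,"wx": 0,"wy": 0,"wz": 0}
    - {"jaw": 1,"dx": 0,"dy": 1,"dz": 0.3,"wx": 0,"wy": 0,"wz": 0}

```text
time: 15.9
tool_pos: [584.9, -71.5, 222.1]
tcp_rot: [-180.0, 0.0, 91.5]
ft_force: [-4.1, 0.5, 2.7]
finger_gap: 47.9
```

```bash
python3 - <<'E'
from h import *
s=sense();print(s["tool_pos"],s["tcp_rot"],s["ft_force"],s["time"],s["finger_gap"],inv(BP,s["tool_pos"]))
d=snapshot("wrist");cv2.imwrite("pics/w8.png",d["pixels"][:,:,::-1])
E
```

```text
[584.87019795 -71.52593396 222.12326888] [-1.79981711e+02  3.43074893e-03  9.14941162e+01] [-4.06173143  0.54266796  2.74359604] 15.9 47.94367822560861 [ 70.22415039 -49.75766794]
```

View pics/w8.png

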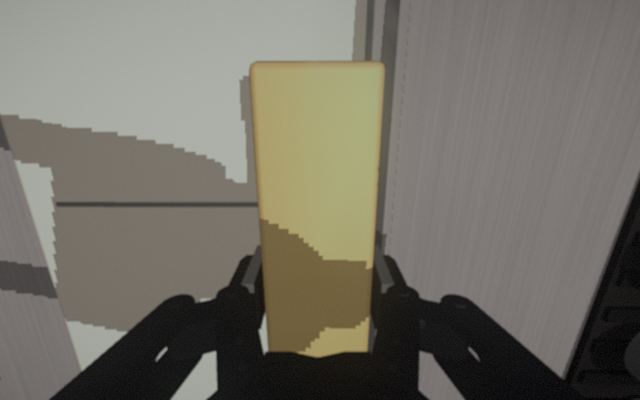

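>>> arm_command:
  plan:
    - {"jaw": 1,"dx": 0,"dy": 0.5,"dz": -0.2,"wx": 0,"wy": 0,"wz": 0}
    - {"jaw": 1,"dx": 0,"dy": 1,"dz": -0.2,"wx": 0,"wy": 0,"wz": 0}
    - {"jaw": 1,"dx": 0,"dy": 1,"dz": -0.2,"wx": 0,"wy": 0,"wz": 0}

```text
time: 16.25
tool_pos: [585.3, -71.5, 222.1]
tcp_rot: [-179.9, -0.0, 91.5]
ft_force: [-9.8, 0.6, 5.8]
finger_gap: 47.7
```

>>> arm_command:
  plan:
    - {"jaw": 1,"dx": 0,"dy": 0.5,"dz": 0,"wx": 0,"wy": 0,"wz": 0}
    - {"jaw": 1,"dx": 0,"dy": 1,"dz": 0,"wx": 0,"wy": 0,"wz": 0}
    - {"jaw": 1,"dx": 0,"dy": 1,"dz": 0,"wx": 0,"wy": 0,"wz": 0}

```text
time: 16.55
tool_pos: [585.7, -71.5, 222.2]
tcp_rot: [-179.8, -0.0, 91.5]
ft_force: [-15.9, 0.5, 11.2]
finger_gap: 47.5
```

>>> arm_command:
  plan:
    - {"jaw": 1,"dx": 0,"dy": -0.8,"dz": -0.5,"wx": 0,"wy": 0,"wz": 0}
    - {"jaw": 1,"dx": 2,"dy": -0.8,"dz": -0.5,"wx": 0,"wy": 0,"wz": 0}
    - {"jaw": 1,"dx": 6,"dy": -0.8,"dz": -0.5,"wx": 0,"wy": 0,"wz": 0}
    - {"jaw": 1,"dx": 12,"dy": -0.8,"dz": -0.5,"wx": 0,"wy": 0,"wz": 0}
    - {"jaw": 1,"dx": 18,"dy": -0.8,"dz": -0.5,"wx": 0,"wy": 0,"wz": 0}
    - {"jaw": 1,"dx": 24,"dy": -0.8,"dz": -0.5,"wx": 0,"wy": 0,"wz": 0}
    - {"jaw": 1,"dx": 29,"dy": -0.8,"dz": -0.5,"wx": 0,"wy": 0,"wz": 0}
    - {"jaw": 1,"dx": 30,"dy": -0.8,"dz": -0.5,"wx": 0,"wy": 0,"wz": 0}

```text
time: 17.35
tool_pos: [584.7, -42.7, 222.3]
tcp_rot: [-179.9, 0.1, 91.4]
ft_force: [-7.9, -10.5, 2.0]
finger_gap: 47.5
```

```bash
python3 - <<'E'
from h import *
s=sense();print(s["tool_pos"],s["tcp_rot"],s["ft_force"],s["time"],s["finger_gap"],inv(BP,s["tool_pos"]))
d=snapshot("wrist");cv2.imwrite("pics/w9.png",d["pixels"][:,:,::-1])
T=snapshot("top");cv2.imwrite("pics/t9.png",cv2.resize(T["pixels"][120:250,230:430],None,fx=4,fy=4,interpolation=cv2.INTER_CUBIC)[:,:,::-1])
E
```

```text
[584.68239852 -42.69552448 222.27879011] [-1.79878295e+02  1.45730360e-01  9.14352061e+01] [ -7.93994427 -10.45995292   1.99033088] 17.35 47.497476619704166 [ 70.78966794 -20.93219362]
```

View pics/w9.png

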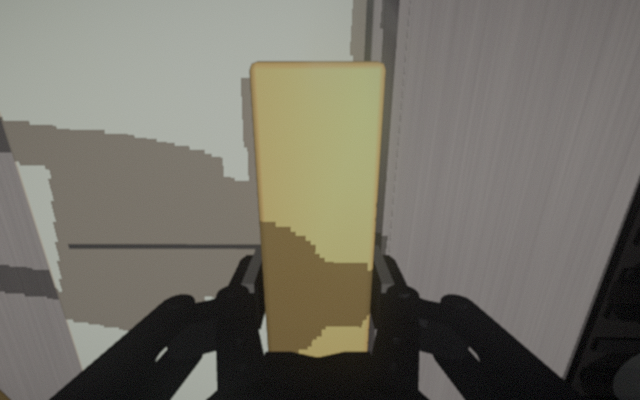

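View pics/t9.png

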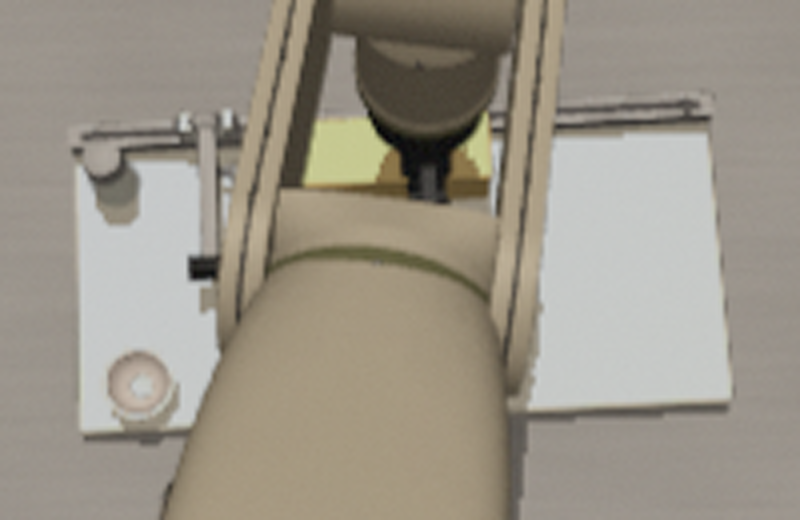

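>>> arm_command:
  plan:
    - {"jaw": 1,"dx": 1,"dy": -0.5,"dz": -0.2,"wx": 0,"wy": 0,"wz": 0}
    - {"jaw": 1,"dx": 5,"dy": -0.5,"dz": -0.2,"wx": 0,"wy": 0,"wz": 0}
    - {"jaw": 1,"dx": 10,"dy": -0.5,"dz": -0.2,"wx": 0,"wy": 0,"wz": 0}
    - {"jaw": 1,"dx": 15,"dy": -0.5,"dz": -0.2,"wx": 0,"wy": 0,"wz": 0}
    - {"jaw": 1,"dx": 19,"dy": -0.5,"dz": -0.2,"wx": 0,"wy": 0,"wz": 0}
    - {"jaw": 1,"dx": 22,"dy": -0.5,"dz": -0.2,"wx": 0,"wy": 0,"wz": 0}
    - {"jaw": 1,"dx": 23,"dy": -0.5,"dz": -0.2,"wx": 0,"wy": 0,"wz": 0}
    - {"jaw": 1,"dx": 23,"dy": -0.5,"dz": -0.2,"wx": 0,"wy": 0,"wz": 0}

```text
time: 18.25
tool_pos: [583.9, -19.0, 222.3]
tcp_rot: [-179.9, 0.1, 91.5]
ft_force: [-5.4, -4.2, -1.7]
finger_gap: 47.9
```

```bash
python3 - <<'E'
from h import *
s=sense();print(s["tool_pos"],s["tcp_rot"],s["ft_force"],s["time"],s["finger_gap"],inv(BP,s["tool_pos"]))
d=snapshot("wrist");cv2.imwrite("pics/w10.png",d["pixels"][:,:,::-1])
E
```

```text
[583.87813546 -19.00529687 222.28723044] [-1.79934329e+02  5.00226506e-02  9.14554932e+01] [-5.37319144 -4.20247169 -1.73733174] 18.25 47.86763592879273 [70.60463464  2.77095988]
```

View pics/w10.png

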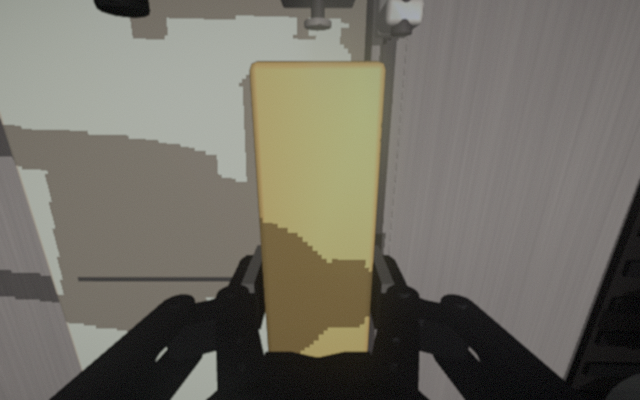

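```bash
python3 - <<'E'
from h import *
d=snapshot("wrist")
for px,z in(((318,28),42),((318,26),50),((318,62),80),((318,62),78)): print(px,z,inv(BP,onz(d,px,z)))
E
```

```text
(318, 28) 42 [ 69.64717381 111.89010781]
(318, 26) 50 [ 69.65330018 111.05411347]
(318, 62) 80 [69.68404867 94.12657538]
(318, 62) 78 [69.68251635 94.33687773]
```

>>> arm_command:
  plan:
    - {"jaw": 1,"dx": 1,"dy": -0.2,"dz": 0.1,"wx": 0,"wy": 0,"wz": 0}
    - {"jaw": 1,"dx": 3,"dy": -0.2,"dz": 0.1,"wx": 0,"wy": 0,"wz": 0}
    - {"jaw": 1,"dx": 6,"dy": -0.2,"dz": 0.1,"wx": 0,"wy": 0,"wz": 0}
    - {"jaw": 1,"dx": 8,"dy": -0.2,"dz": 0.1,"wx": 0,"wy": 0,"wz": 0}
    - {"jaw": 1,"dx": 9,"dy": -0.2,"dz": 0.1,"wx": 0,"wy": 0,"wz": 0}

```text
time: 18.85
tool_pos: [583.6, -10.1, 222.2]
tcp_rot: [-180.0, 0.1, 91.5]
ft_force: [-3.0, -5.8, -2.5]
finger_gap: 47.7
```

>>> arm_command:
  plan:
    - {"jaw": 1,"dx": 0.5,"dy": 0,"dz": 0,"wx": 0,"wy": 0,"wz": 0}
    - {"jaw": 1,"dx": 1,"dy": 0,"dz": 0,"wx": 0,"wy": 0,"wz": 0}

```text
time: 19.05
tool_pos: [583.6, -9.2, 222.3]
tcp_rot: [-180.0, 0.1, 91.5]
ft_force: [-2.8, -4.2, -1.5]
finger_gap: 47.6
```

>>> arm_command:
  plan:
    - {"jaw": 1,"dx": 0.5,"dy": 0,"dz": 0,"wx": 0,"wy": 0,"wz": 0}
    - {"jaw": 1,"dx": 1,"dy": 0,"dz": 0,"wx": 0,"wy": 0,"wz": 0}

```text
time: 19.25
tool_pos: [583.5, -8.2, 222.3]
tcp_rot: [-180.0, 0.1, 91.4]
ft_force: [-2.4, -4.7, -2.1]
finger_gap: 48.1
```

>>> arm_command:
  plan:
    - {"jaw": 1,"dx": 0.5,"dy": 0.1,"dz": 0,"wx": 0,"wy": 0,"wz": 0}
    - {"jaw": 1,"dx": 1,"dy": 0.2,"dz": 0,"wx": 0,"wy": 0,"wz": 0}

```text
time: 19.45
tool_pos: [583.6, -7.4, 222.3]
tcp_rot: [-179.9, 0.1, 91.4]
ft_force: [-4.2, -6.4, 0.0]
finger_gap: 47.5
```

>>> arm_command:
  plan:
    - {"jaw": 1,"dx": 0.4,"dy": 0.1,"dz": 0,"wx": 0,"wy": 0,"wz": 0}
    - {"jaw": 1,"dx": 0.8,"dy": 0.1,"dz": 0,"wx": 0,"wy": 0,"wz": 0}

```text
time: 19.65
tool_pos: [583.6, -6.8, 222.3]
tcp_rot: [-179.9, 0.1, 91.4]
ft_force: [-4.9, -6.2, -1.0]
finger_gap: 47.8
```

>>> arm_command:
  plan:
    - {"jaw": 1,"dx": 0.4,"dy": 0,"dz": 0,"wx": 0,"wy": 0,"wz": 0}
    - {"jaw": 1,"dx": 0.8,"dy": 0,"dz": 0,"wx": 0,"wy": 0,"wz": 0}

```text
time: 19.85
tool_pos: [583.6, -6.0, 222.3]
tcp_rot: [-179.9, 0.1, 91.4]
ft_force: [-5.0, -6.0, -0.2]
finger_gap: 47.6
```

```bash
python3 - <<'E'
from h import *
d=snapshot("wrist");cv2.imwrite("pics/w11.png",cv2.resize(d["pixels"][0:130,230:410],None,fx=4,fy=4,interpolation=cv2.INTER_CUBIC)[:,:,::-1])
E
```

```text
(no output)
```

View pics/w11.png

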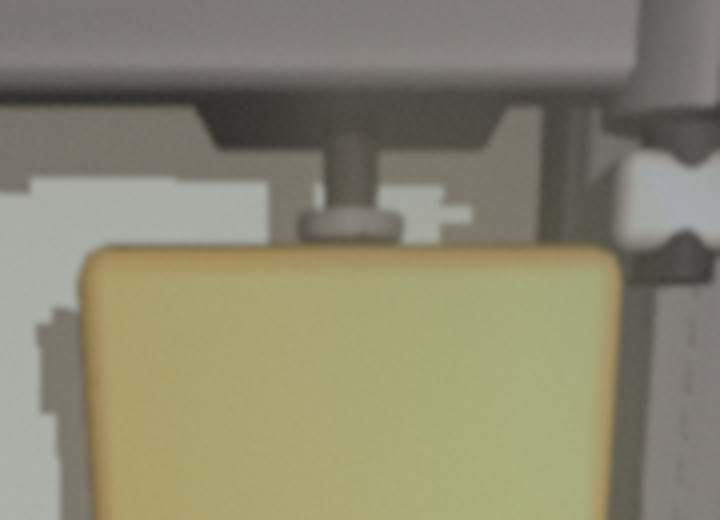

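>>> arm_command:
  plan:
    - {"jaw": 1,"dx": 0.3,"dy": 0,"dz": 0,"wx": 0,"wy": 0,"wz": 0}
    - {"jaw": 1,"dx": 0.6,"dy": 0,"dz": 0,"wx": 0,"wy": 0,"wz": 0}

```text
time: 20.1
tool_pos: [583.6, -5.4, 222.3]
tcp_rot: [-179.9, 0.1, 91.4]
ft_force: [-4.7, -6.7, -0.4]
finger_gap: 47.7
```

>>> arm_command:
  plan:
    - {"jaw": 1,"dx": 0.3,"dy": 0,"dz": 0,"wx": 0,"wy": 0,"wz": 0}
    - {"jaw": 1,"dx": 0.6,"dy": 0,"dz": 0,"wx": 0,"wy": 0,"wz": 0}

```text
time: 20.3
tool_pos: [583.6, -4.8, 222.3]
tcp_rot: [-179.9, 0.1, 91.4]
ft_force: [-4.1, -7.0, -0.2]
finger_gap: 48.0
```

>>> arm_command:
  plan:
    - {"jaw": 1,"dx": 0.3,"dy": 0,"dz": 0,"wx": 0,"wy": 0,"wz": 0}
    - {"jaw": 1,"dx": 0.6,"dy": 0,"dz": 0,"wx": 0,"wy": 0,"wz": 0}

```text
time: 20.5
tool_pos: [583.5, -4.2, 222.3]
tcp_rot: [-179.9, 0.1, 91.4]
ft_force: [-5.2, -7.7, -0.0]
finger_gap: 47.8
```

>>> arm_command:
  plan:
    - {"jaw": 1,"dx": 0.3,"dy": 0,"dz": 0,"wx": 0,"wy": 0,"wz": 0}
    - {"jaw": 1,"dx": 0.5,"dy": 0,"dz": 0,"wx": 0,"wy": 0,"wz": 0}

```text
time: 20.7
tool_pos: [583.5, -3.7, 222.2]
tcp_rot: [-179.9, 0.1, 91.4]
ft_force: [-5.3, -6.8, -0.6]
finger_gap: 47.7
```

>>> arm_command:
  plan:
    - {"jaw": 1,"dx": 0.3,"dy": 0,"dz": 0,"wx": 0,"wy": 0,"wz": 0}
    - {"jaw": 1,"dx": 0.5,"dy": 0,"dz": 0,"wx": 0,"wy": 0,"wz": 0}

```text
time: 20.9
tool_pos: [583.5, -3.2, 222.2]
tcp_rot: [-179.9, 0.1, 91.4]
ft_force: [-5.2, -6.5, -0.4]
finger_gap: 47.6
```

>>> arm_command:
  plan:
    - {"jaw": 1,"dx": 0.3,"dy": 0,"dz": 0,"wx": 0,"wy": 0,"wz": 0}
    - {"jaw": 1,"dx": 0.5,"dy": 0,"dz": 0,"wx": 0,"wy": 0,"wz": 0}

```text
time: 21.1
tool_pos: [583.5, -2.7, 222.2]
tcp_rot: [-179.9, 0.1, 91.4]
ft_force: [-4.0, -6.3, -0.8]
finger_gap: 47.7
```

>>> arm_command:
  plan:
    - {"jaw": 1,"dx": 0.3,"dy": 0,"dz": 0,"wx": 0,"wy": 0,"wz": 0}
    - {"jaw": 1,"dx": 0.5,"dy": 0,"dz": 0,"wx": 0,"wy": 0,"wz": 0}

```text
time: 21.3
tool_pos: [583.5, -2.2, 222.3]
tcp_rot: [-179.9, 0.1, 91.4]
ft_force: [-5.1, -8.3, -0.7]
finger_gap: 47.7
```

```bash
python3 - <<'E'
from h import *
d=snapshot("wrist");cv2.imwrite("pics/w12.png",cv2.resize(d["pixels"][0:130,230:410],None,fx=4,fy=4,interpolation=cv2.INTER_CUBIC)[:,:,::-1])
E
```

```text
(no output)
```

View pics/w12.png

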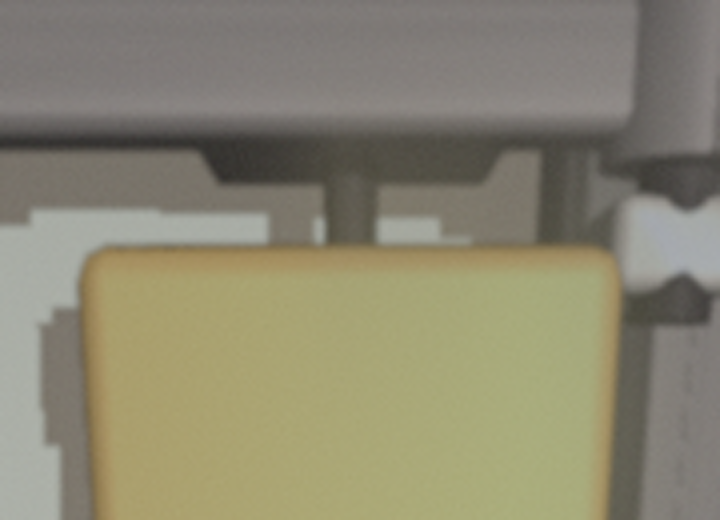

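>>> arm_command:
  plan:
    - {"jaw": 1,"dx": 0.3,"dy": 0,"dz": 0,"wx": 0,"wy": 0,"wz": 0}
    - {"jaw": 1,"dx": 0.4,"dy": 0,"dz": 0,"wx": 0,"wy": 0,"wz": 0}

```text
time: 21.55
tool_pos: [583.5, -2.1, 222.3]
tcp_rot: [-179.9, 0.1, 91.4]
ft_force: [-3.8, -8.5, -1.0]
finger_gap: 47.6
```

>>> arm_command:
  plan:
    - {"jaw": 1,"dx": 0.3,"dy": 0,"dz": 0,"wx": 0,"wy": 0,"wz": 0}
    - {"jaw": 1,"dx": 0.4,"dy": 0,"dz": 0,"wx": 0,"wy": 0,"wz": 0}

```text
time: 21.75
tool_pos: [583.5, -2.0, 222.3]
tcp_rot: [-179.9, 0.2, 91.4]
ft_force: [-5.7, -11.6, -0.2]
finger_gap: 47.8
```

>>> arm_command:
  plan:
    - {"jaw": 1,"dx": 0.3,"dy": 0,"dz": 0,"wx": 0,"wy": 0,"wz": 0}
    - {"jaw": 1,"dx": 0.4,"dy": 0,"dz": 0,"wx": 0,"wy": 0,"wz": 0}

```text
time: 21.95
tool_pos: [583.5, -1.8, 222.3]
tcp_rot: [-179.9, 0.2, 91.4]
ft_force: [-4.6, -11.9, -0.4]
finger_gap: 47.8
```

Contact found: TCP stalls at y −2.1 while fy rises from about −6.5 to −12. I'll relieve the preload and release.

>>> arm_command:
  plan:
    - {"jaw": 1,"dx": -0.5,"dy": 0,"dz": 0,"wx": 0,"wy": 0,"wz": 0}
    - {"jaw": 1,"dx": -0.9,"dy": 0,"dz": 0,"wx": 0,"wy": 0,"wz": 0}
    - {"jaw": 1,"dx": -0.9,"dy": 0,"dz": 0,"wx": 0,"wy": 0,"wz": 0}

```text
time: 22.25
tool_pos: [583.5, -2.1, 222.3]
tcp_rot: [-179.9, 0.1, 91.4]
ft_force: [-4.9, -8.6, -0.2]
finger_gap: 47.4
```

>>> arm_command:
  plan:
    - {"jaw": 0.4,"dx": -0.3,"dy": 0,"dz": 0,"wx": 0,"wy": 0,"wz": 0}
    - {"jaw": 0.4,"dx": -0.3,"dy": 0,"dz": 0,"wx": 0,"wy": 0,"wz": 0}
    - {"jaw": 0.4,"dx": -0.3,"dy": 0,"dz": 0,"wx": 0,"wy": 0,"wz": 0}

```text
time: 22.55
tool_pos: [584.3, -1.0, 223.1]
tcp_rot: [179.9, -0.0, 91.5]
ft_force: [0.2, 0.1, 0.3]
finger_gap: 51.5
```

```bash
python3 - <<'E'
from h import *
s=sense();print(s["tool_pos"],s["tcp_rot"],s["ft_force"],s["time"],s["finger_gap"])
d=snapshot("wrist");cv2.imwrite("pics/w13.png",d["pixels"][:,:,::-1])
S=snapshot("scene");cv2.imwrite("pics/s13.png",cv2.resize(S["pixels"][150:290,210:400],None,fx=4,fy=4,interpolation=cv2.INTER_CUBIC)[:,:,::-1])
E
```

```text
[584.34070773  -0.95193884 223.09230745] [ 1.79911711e+02 -8.19006111e-03  9.14959379e+01] [0.15947555 0.09933082 0.34396856] 22.55 51.45743765287811
```

View pics/w13.png

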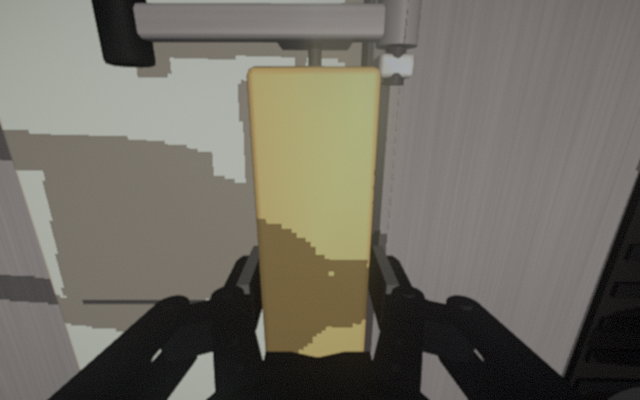

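View pics/s13.png

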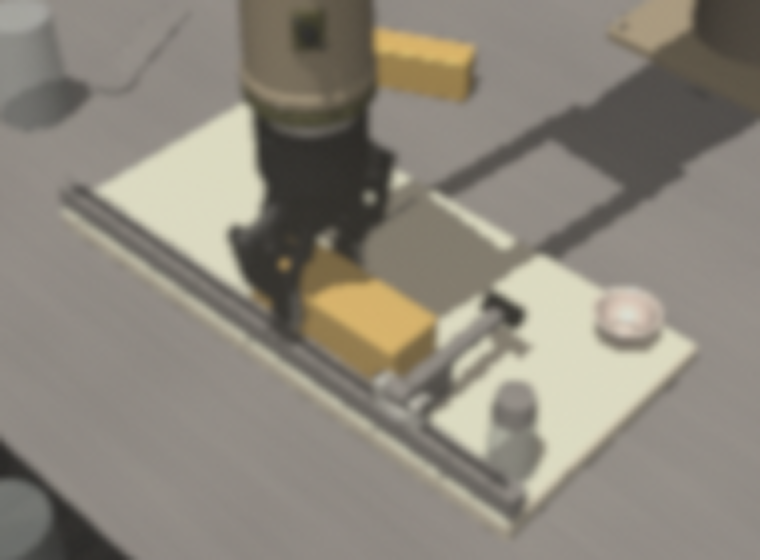

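>>> arm_command:
  plan:
    - {"jaw": 0.3,"dx": 0,"dy": 0,"dz": 0,"wx": 0,"wy": 0,"wz": 0}
    - {"jaw": 0.3,"dx": 2,"dy": 0,"dz": 0,"wx": 0,"wy": 0,"wz": 0}
    - {"jaw": 0.3,"dx": 10,"dy": 0,"dz": 0,"wx": 0,"wy": 0,"wz": 0}
    - {"jaw": 0.3,"dx": 20,"dy": 0,"dz": 0,"wx": 0,"wy": 0,"wz": 0}
    - {"jaw": 0.3,"dx": 25,"dy": 0,"dz": 0,"wx": 0,"wy": 0,"wz": 0}
    - {"jaw": 0.3,"dx": 25,"dy": 1.5,"dz": 0,"wx": 0,"wy": 0,"wz": 0}
    - {"jaw": 0.3,"dx": 25,"dy": 3,"dz": 0,"wx": 0,"wy": 0,"wz": 0}
    - {"jaw": 0.3,"dx": 25,"dy": 4,"dz": 0,"wx": 0,"wy": 0,"wz": 0}

```text
time: 23.45
tool_pos: [587.4, 23.9, 222.6]
tcp_rot: [180.0, 0.0, 91.5]
ft_force: [-0.9, 0.2, 0.4]
finger_gap: 59.6
```

>>> arm_command:
  plan:
    - {"jaw": 0.3,"dx": 0,"dy": 0.5,"dz": 0,"wx": 0,"wy": 0,"wz": 0}
    - {"jaw": 0.3,"dx": 0,"dy": 1,"dz": 0,"wx": 0,"wy": 0,"wz": 0}

```text
time: 23.65
tool_pos: [588.3, 23.8, 222.6]
tcp_rot: [-180.0, 0.0, 91.5]
ft_force: [0.5, 0.2, -0.1]
finger_gap: 59.7
```

>>> arm_command:
  plan:
    - {"jaw": 0.3,"dx": 0,"dy": 0.5,"dz": 0,"wx": 0,"wy": 0,"wz": 0}
    - {"jaw": 0.3,"dx": 0,"dy": 1,"dz": 0,"wx": 0,"wy": 0,"wz": 0}

```text
time: 23.85
tool_pos: [588.8, 23.8, 222.5]
tcp_rot: [-179.9, 0.0, 91.5]
ft_force: [-6.7, -1.2, 6.3]
finger_gap: 59.8
```

>>> arm_command:
  plan:
    - {"jaw": 0.3,"dx": 0,"dy": 0.3,"dz": 0,"wx": 0,"wy": 0,"wz": 0}
    - {"jaw": 0.3,"dx": 0,"dy": 0.3,"dz": 0,"wx": 0,"wy": 0,"wz": 0}

```text
time: 24.05
tool_pos: [588.9, 23.8, 222.5]
tcp_rot: [-179.9, 0.0, 91.5]
ft_force: [-6.7, -0.8, 5.9]
finger_gap: 59.8
```

>>> arm_command:
  plan:
    - {"jaw": 0.3,"dx": 0,"dy": -3,"dz": 0,"wx": 0,"wy": 0,"wz": 0}
    - {"jaw": 0.15,"dx": 0,"dy": -6,"dz": 0,"wx": 0,"wy": 0,"wz": 0}
    - {"jaw": 0.15,"dx": 0,"dy": -6,"dz": -10,"wx": 0,"wy": 0,"wz": 0}
    - {"jaw": 0.15,"dx": 0,"dy": -6,"dz": -35,"wx": 0,"wy": 0,"wz": 0}
    - {"jaw": 0.15,"dx": 0,"dy": -6,"dz": -60,"wx": 0,"wy": 0,"wz": 0}
    - {"jaw": 1,"dx": -15,"dy": -6,"dz": -65,"wx": 0,"wy": 0,"wz": 0}
    - {"jaw": 1,"dx": -40,"dy": -6,"dz": -65,"wx": 0,"wy": 0,"wz": 0}
    - {"jaw": 1,"dx": -75,"dy": -6,"dz": -65,"wx": 0,"wy": 0,"wz": 0}
    - {"jaw": 1,"dx": -98,"dy": -6,"dz": -65,"wx": 0,"wy": 0,"wz": 0}
    - {"jaw": 1,"dx": -102,"dy": -6,"dz": -65,"wx": 0,"wy": 0,"wz": 0}
    - {"jaw": 1,"dx": -102,"dy": -6,"dz": -65,"wx": 0,"wy": 0,"wz": 0}

```text
time: 25.15
tool_pos: [586.0, -79.2, 287.3]
tcp_rot: [-180.0, -0.0, 91.4]
ft_force: [0.8, -0.5, 0.4]
finger_gap: -0.1
```

```bash
python3 - <<'E'
from h import *
s=sense();print(s["tool_pos"],s["tcp_rot"],s["ft_force"],s["time"],s["finger_gap"],inv(BP,s["tool_pos"]))
d=snapshot("wrist");cv2.imwrite("pics/w14.png",d["pixels"][:,:,::-1])
S=snapshot("scene");cv2.imwrite("pics/s14.png",cv2.resize(S["pixels"][150:290,210:400],None,fx=4,fy=4,interpolation=cv2.INTER_CUBIC)[:,:,::-1])
E
```

```text
[585.99690328 -79.16851025 287.3150468 ] [-1.79986207e+02 -1.09556737e-02  9.13817558e+01] [ 0.75686189 -0.46129241  0.44906084] 25.15 -0.131003218641593 [ 71.1507933  -57.42707275]
```

View pics/w14.png

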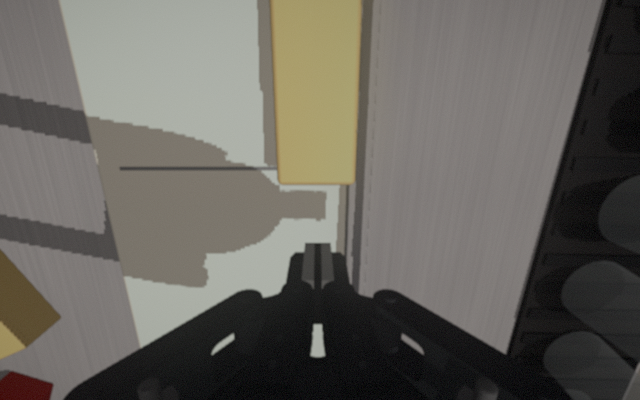

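View pics/s14.png

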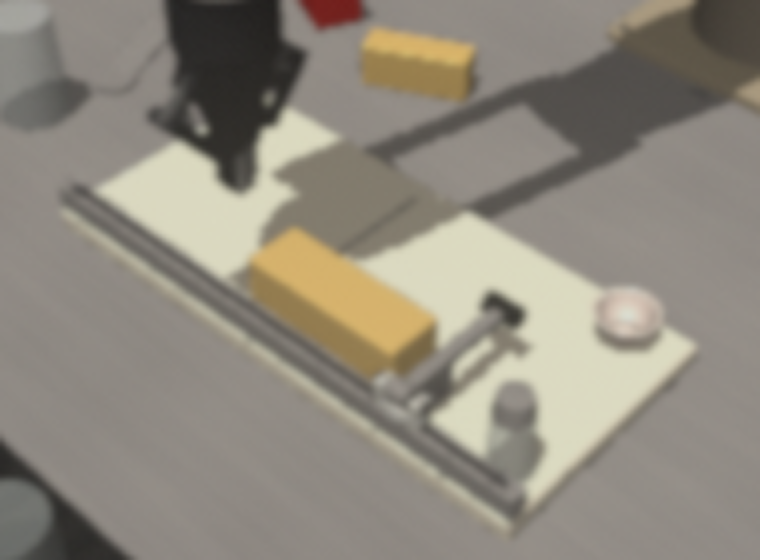

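```bash
python3 - <<'E'
from h import *
d=snapshot("wrist")
for z in (80,60): print(inv(BP,onz(d,(316,184),z)))
E
```

```text
[ 69.26765764 -25.76557075]
[ 69.1384725  -31.35716393]
```

>>> arm_command:
  plan:
    - {"jaw": 1,"dx": 0,"dy": -1.5,"dz": 10,"wx": 0,"wy": 0,"wz": 0}
    - {"jaw": 1,"dx": 0,"dy": -1.5,"dz": 35,"wx": 0,"wy": 0,"wz": 0}
    - {"jaw": 1,"dx": 0,"dy": -1.5,"dz": 60,"wx": 0,"wy": 0,"wz": 0}
    - {"jaw": 1,"dx": 0,"dy": -1.5,"dz": 71,"wx": 0,"wy": 0,"wz": 0}
    - {"jaw": 1,"dx": 4,"dy": -1.5,"dz": 72,"wx": 0,"wy": 0,"wz": 0}
    - {"jaw": 1,"dx": 8,"dy": -1.5,"dz": 72,"wx": 0,"wy": 0,"wz": 0}
    - {"jaw": 1,"dx": 10,"dy": -1.5,"dz": 72,"wx": 0,"wy": 0,"wz": 0}

```text
time: 26.0
tool_pos: [585.1, -67.5, 217.0]
tcp_rot: [179.9, 0.0, 91.5]
ft_force: [0.3, -0.5, 0.6]
finger_gap: -0.2
```

>>> arm_command:
  plan:
    - {"jaw": 1,"dx": 2,"dy": 0,"dz": 0,"wx": 0,"wy": 0,"wz": 0}
    - {"jaw": 1,"dx": 4,"dy": 0,"dz": 0,"wx": 0,"wy": 0,"wz": 0}
    - {"jaw": 1,"dx": 6,"dy": 0,"dz": 0,"wx": 0,"wy": 0,"wz": 0}

```text
time: 26.3
tool_pos: [584.5, -62.0, 216.2]
tcp_rot: [179.9, 0.0, 91.5]
ft_force: [0.6, -0.6, -0.1]
finger_gap: -0.0
```

>>> arm_command:
  plan:
    - {"jaw": 1,"dx": 0.5,"dy": 0,"dz": 0,"wx": 0,"wy": 0,"wz": 0}
    - {"jaw": 1,"dx": 1,"dy": 0,"dz": 0,"wx": 0,"wy": 0,"wz": 0}

```text
time: 26.5
tool_pos: [584.2, -61.1, 215.7]
tcp_rot: [180.0, 0.0, 91.5]
ft_force: [0.8, 0.3, -0.5]
finger_gap: -0.1
```

>>> arm_command:
  plan:
    - {"jaw": 1,"dx": 0.5,"dy": 0,"dz": 0,"wx": 0,"wy": 0,"wz": 0}
    - {"jaw": 1,"dx": 1,"dy": 0,"dz": 0,"wx": 0,"wy": 0,"wz": 0}

```text
time: 26.7
tool_pos: [584.2, -60.2, 215.5]
tcp_rot: [-180.0, 0.0, 91.5]
ft_force: [-0.6, -0.5, 0.2]
finger_gap: 0.0
```

>>> arm_command:
  plan:
    - {"jaw": 1,"dx": 0.4,"dy": 0,"dz": 0,"wx": 0,"wy": 0,"wz": 0}
    - {"jaw": 1,"dx": 0.7,"dy": 0,"dz": 0,"wx": 0,"wy": 0,"wz": 0}

```text
time: 26.9
tool_pos: [584.2, -59.9, 215.6]
tcp_rot: [-180.0, 0.1, 91.5]
ft_force: [-1.0, -4.9, -0.0]
finger_gap: -0.2
```

>>> arm_command:
  plan:
    - {"jaw": 1,"dx": 0.2,"dy": 0,"dz": 0,"wx": 0,"wy": 0,"wz": 0}
    - {"jaw": 1,"dx": 0.2,"dy": 0,"dz": 0,"wx": 0,"wy": 0,"wz": 0}

```text
time: 27.1
tool_pos: [584.2, -59.9, 215.6]
tcp_rot: [180.0, 0.1, 91.5]
ft_force: [0.1, -5.7, -1.6]
finger_gap: 0.6
```

```bash
python3 -c "
from h import *
s=sense();print(s['tool_pos'],s['ft_force'])"
```

```text
[584.20887947 -59.90446022 215.61937585] [ 0.10674442 -5.68799781 -1.62503849]
```

>>> arm_command:
  plan:
    - {"jaw": 1,"dx": 0.2,"dy": 0,"dz": 0,"wx": 0,"wy": 0,"wz": 0}
    - {"jaw": 1,"dx": 0.2,"dy": 0,"dz": 0,"wx": 0,"wy": 0,"wz": 0}

```text
time: 27.3
tool_pos: [584.2, -59.8, 215.6]
tcp_rot: [180.0, 0.1, 91.5]
ft_force: [-0.3, -6.4, -1.0]
finger_gap: -0.0
```

```bash
python3 -c "
from h import *
s=sense();print(s['tool_pos'],s['ft_force'])"
```

```text
[584.18398899 -59.84948896 215.62678163] [-0.27703304 -6.4161423  -0.99566488]
```

The cheese bears on the screw: no advance at 6.4 N. Backing off and going to the knob.

>>> arm_command:
  plan:
    - {"jaw": 1,"dx": -2,"dy": 0,"dz": 0,"wx": 0,"wy": 0,"wz": 0}
    - {"jaw": 1,"dx": -10,"dy": 0,"dz": 0,"wx": 0,"wy": 0,"wz": 0}
    - {"jaw": 1,"dx": -20,"dy": 0,"dz": -10,"wx": 0,"wy": 0,"wz": 0}
    - {"jaw": 1,"dx": -24,"dy": 0,"dz": -40,"wx": 0,"wy": 0,"wz": 0}
    - {"jaw": 1,"dx": -24,"dy": 0,"dz": -75,"wx": 0,"wy": 0,"wz": 0}
    - {"jaw": 1,"dx": -24,"dy": -5,"dz": -95,"wx": 0,"wy": 0,"wz": 0}
    - {"jaw": 0.5,"dx": -24,"dy": -15,"dz": -100,"wx": 0,"wy": 0,"wz": 0}

```text
time: 28.0
tool_pos: [571.2, -84.4, 320.5]
tcp_rot: [179.6, 0.1, 91.5]
ft_force: [0.3, 0.3, -0.5]
finger_gap: 13.3
```

```bash
python3 - <<'E'
from h import *
s=sense();print(s["tool_pos"],s["tcp_rot"],s["ft_force"],s["time"])
go(505,105.2,310,1.5)
E
```

```text
[571.16104623 -84.39113496 320.52107283] [1.79612302e+02 9.29288506e-02 9.14726093e+01] [ 0.29582697  0.33669981 -0.5354299 ] 28.0
t 28.0 d [191.2 -61.3   9.8] w [ 0.007 -0.004  1.57 ]
```

>>> arm_command:
  plan:
    - {"jaw": 0,"dx": 8,"dy": -3,"dz": 0,"wx": 0,"wy": 0,"wz": 0.1}
    - {"jaw": 0,"dx": 25,"dy": -8,"dz": 0,"wx": 0,"wy": 0,"wz": 0.24}
    - {"jaw": 0,"dx": 43,"dy": -14,"dz": 0,"wx": 0,"wy": 0,"wz": 0.38}
    - {"jaw": 0,"dx": 61,"dy": -19,"dz": 0,"wx": 0,"wy": 0,"wz": 0.52}
    - {"jaw": 0,"dx": 79,"dy": -25,"dz": 0,"wx": 0,"wy": 0,"wz": 0.66}
    - {"jaw": 0,"dx": 97,"dy": -31,"dz": 0,"wx": 0,"wy": 0,"wz": 0.8}
    - {"jaw": 0,"dx": 115,"dy": -37,"dz": 0,"wx": 0,"wy": 0,"wz": 0.94}
    - {"jaw": 0,"dx": 133,"dy": -43,"dz": 0,"wx": 0,"wy": 0,"wz": 1.08}
    - {"jaw": 0,"dx": 151,"dy": -49,"dz": 0,"wx": 0,"wy": 0,"wz": 1.22}
    - {"jaw": 0,"dx": 169,"dy": -54,"dz": 0,"wx": 0,"wy": 0,"wz": 1.36}
    - {"jaw": 0,"dx": 184,"dy": -59,"dz": 0,"wx": 0,"wy": 0,"wz": 1.48}
    - {"jaw": 0,"dx": 191,"dy": -61,"dz": 0,"wx": 0,"wy": 0,"wz": 1.57}

```text
time: 29.2
tool_pos: [503.7, 106.6, 316.6]
tcp_rot: [-180.0, -0.0, 1.3]
ft_force: [0.1, 0.4, 0.0]
finger_gap: 85.1
```

>>> arm_command:
  plan:
    - {"jaw": 0,"dx": 0,"dy": 0,"dz": 0,"wx": 0,"wy": 0,"wz": 0}
    - {"jaw": 0,"dx": 0,"dy": 0,"dz": 0,"wx": 0,"wy": 0,"wz": 0}

```text
time: 29.4
tool_pos: [504.1, 105.5, 316.2]
tcp_rot: [180.0, -0.0, 1.7]
ft_force: [0.8, -0.3, -0.4]
finger_gap: 85.4
```

```bash
python3 - <<'E'
from h import *
s=sense();print(s["tool_pos"],s["tcp_rot"],s["ft_force"],s["time"])
go(505,105.2,300,1.5)
d=snapshot("wrist");cv2.imwrite("pics/w15.png",d["pixels"][:,:,::-1])
T=snapshot("top");cv2.imwrite("pics/t15.png",cv2.resize(T["pixels"][120:250,230:430],None,fx=4,fy=4,interpolation=cv2.INTER_CUBIC)[:,:,::-1])
E
```

```text
[504.13777027 105.54123145 316.23757258] [ 1.79996227e+02 -4.71703214e-02  1.70157410e+00] [ 0.78371094 -0.33942318 -0.40428541] 29.4
t 29.4 d [ 0.8  0.4 16.2] w [ 0.    -0.001  0.004]
```

View pics/w15.png

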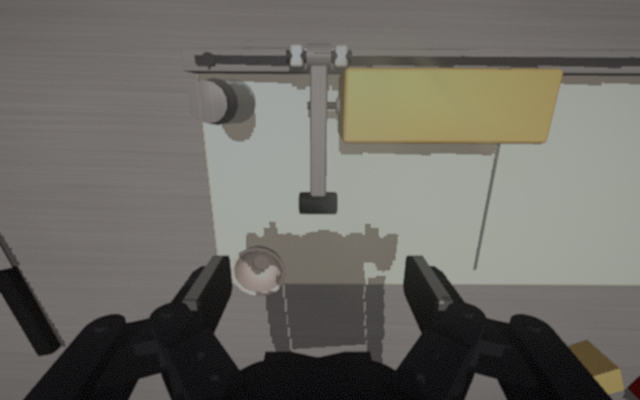

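View pics/t15.png

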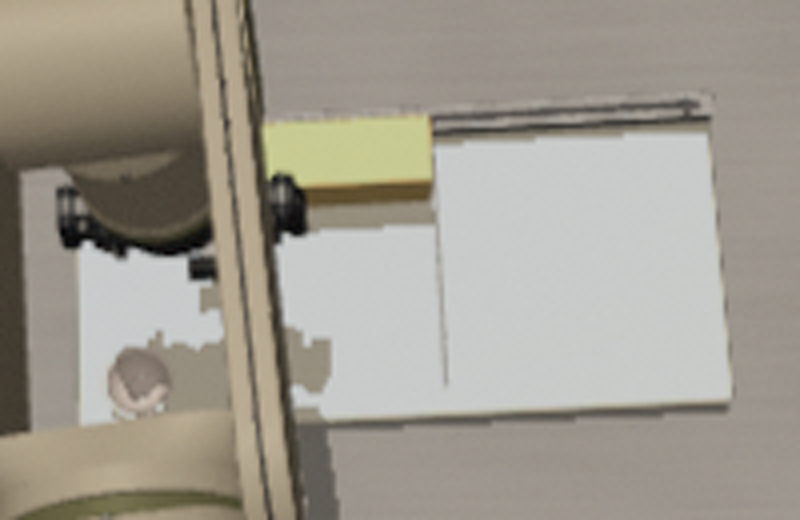

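>>> arm_command:
  plan:
    - {"jaw": 0,"dx": 0.8,"dy": 0.4,"dz": 10,"wx": 0,"wy": 0,"wz": 0.004}
    - {"jaw": 0,"dx": 0.8,"dy": 0.4,"dz": 35,"wx": 0,"wy": 0,"wz": 0.004}
    - {"jaw": 0,"dx": 0.8,"dy": 0.4,"dz": 65,"wx": 0,"wy": 0,"wz": 0.004}
    - {"jaw": 0,"dx": 0.8,"dy": 0.4,"dz": 88,"wx": 0,"wy": 0,"wz": 0.004}
    - {"jaw": 0.2,"dx": 0.8,"dy": 0.4,"dz": 98,"wx": 0,"wy": 0,"wz": 0.004}
    - {"jaw": 0.4,"dx": 0.8,"dy": 0.4,"dz": 100,"wx": 0,"wy": 0,"wz": 0.004}
    - {"jaw": 0.55,"dx": 0.8,"dy": 0.4,"dz": 100,"wx": 0,"wy": 0,"wz": 0.004}
    - {"jaw": 0.58,"dx": 0.8,"dy": 0.4,"dz": 100,"wx": 0,"wy": 0,"wz": 0.004}
    - {"jaw": 0.58,"dx": 0.8,"dy": 0.4,"dz": 100,"wx": 0,"wy": 0,"wz": 0.004}
  squeeze: 25

```text
time: 30.4
tool_pos: [505.4, 105.6, 217.0]
tcp_rot: [-180.0, -0.1, 1.3]
ft_force: [-0.2, 0.4, 0.0]
finger_gap: 36.2
```

```bash
python3 - <<'E'
from h import *
s=sense();print(s["tool_pos"],s["tcp_rot"],s["ft_force"],s["time"],s["finger_gap"])
d=snapshot("wrist");cv2.imwrite("pics/w16.png",cv2.resize(d["pixels"],None,fx=1.25,fy=1.25)[:,:,::-1])
E
```

```text
[505.41332664 105.63910921 217.00047777] [-1.79987913e+02 -1.38778645e-01  1.31037802e+00] [-0.20151745  0.35133652  0.02578847] 30.4 36.19718915025934
```

View pics/w16.png

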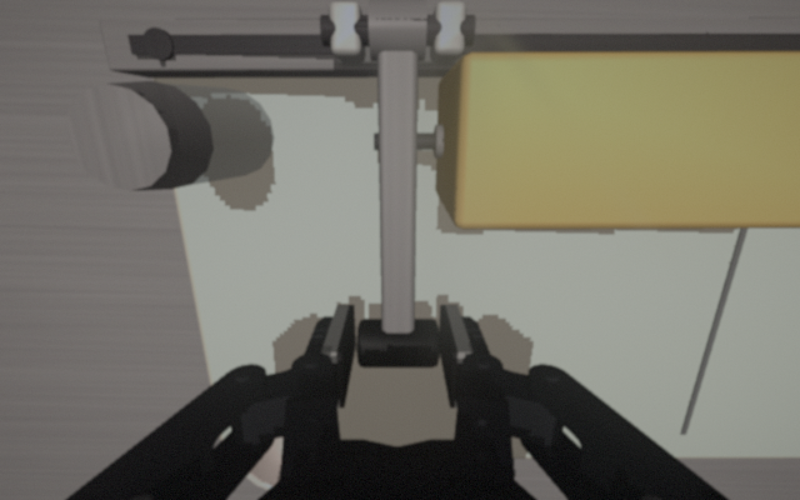

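>>> arm_command:
  plan:
    - {"jaw": 0.62,"dx": 0,"dy": 0,"dz": 0,"wx": 0,"wy": 0,"wz": 0}
    - {"jaw": 0.65,"dx": 0,"dy": 0,"dz": 0,"wx": 0,"wy": 0,"wz": 0}
    - {"jaw": 1,"dx": 0,"dy": 0,"dz": 0,"wx": 0,"wy": 0,"wz": 0}
    - {"jaw": 1,"dx": 0,"dy": 0,"dz": 0,"wx": 0,"wy": 0,"wz": 0}

```text
time: 30.85
tool_pos: [505.0, 105.5, 216.1]
tcp_rot: [180.0, -0.1, 1.3]
ft_force: [-0.1, -1.3, 4.4]
finger_gap: 29.6
```

```bash
python3 - <<'E'
from h import *
s=sense();print(s["tool_pos"],s["tcp_rot"],s["ft_force"],s["time"],s["finger_gap"])
for k in range(1,23):
    th=1.75*k/20; print(k,round(105*(1-np.cos(th)),1), round(-105*np.sin(th),1))
E
```

```text
[504.98297104 105.50599512 216.13763691] [ 1.79990062e+02 -5.40666345e-02  1.30745900e+00] [-0.12921608 -1.25766405  4.42963081] 30.85 29.643339325788105
1 0.4 -9.2
2 1.6 -18.3
3 3.6 -27.2
4 6.4 -36.0
5 9.9 -44.5
6 14.1 -52.6
7 19.1 -60.4
8 24.7 -67.6
9 30.9 -74.4
10 37.7 -80.6
11 45.0 -86.2
12 52.8 -91.1
13 60.9 -95.3
14 69.4 -98.8
15 78.2 -101.5
16 87.2 -103.5
17 96.3 -104.6
18 105.4 -105.0
19 114.6 -104.6
20 123.7 -103.3
21 132.7 -101.3
22 141.4 -98.5
```

>>> arm_command:
  plan:
    - {"jaw": 1,"dx": 0.1,"dy": 0,"dz": -4.6,"wx": 0,"wy": 0,"wz": 0}
    - {"jaw": 1,"dx": 0.4,"dy": 0,"dz": -9.2,"wx": 0,"wy": 0,"wz": 0}
    - {"jaw": 1,"dx": 0.9,"dy": 0,"dz": -13.7,"wx": 0,"wy": 0,"wz": 0}
    - {"jaw": 1,"dx": 1.6,"dy": 0,"dz": -18.3,"wx": 0,"wy": 0,"wz": 0}
    - {"jaw": 1,"dx": 3.6,"dy": 0,"dz": -27.2,"wx": 0,"wy": 0,"wz": 0}
    - {"jaw": 1,"dx": 6.4,"dy": 0,"dz": -36,"wx": 0,"wy": 0,"wz": 0}
    - {"jaw": 1,"dx": 9.9,"dy": 0,"dz": -44.5,"wx": 0,"wy": 0,"wz": 0}
    - {"jaw": 1,"dx": 14.1,"dy": 0,"dz": -52.6,"wx": 0,"wy": 0,"wz": 0}
    - {"jaw": 1,"dx": 19.1,"dy": 0,"dz": -60.4,"wx": 0,"wy": 0,"wz": 0}
    - {"jaw": 1,"dx": 24.7,"dy": 0,"dz": -67.6,"wx": 0,"wy": 0,"wz": 0}
    - {"jaw": 1,"dx": 30.9,"dy": 0,"dz": -74.4,"wx": 0,"wy": 0,"wz": 0}
    - {"jaw": 1,"dx": 37.7,"dy": 0,"dz": -80.6,"wx": 0,"wy": 0,"wz": 0}

```text
time: 32.05
tool_pos: [542.5, 106.4, 296.8]
tcp_rot: [180.0, 0.1, 1.3]
ft_force: [-3.8, -1.4, -3.8]
finger_gap: 29.5
```

>>> arm_command:
  plan:
    - {"jaw": 1,"dx": 7.3,"dy": 0,"dz": -5.6,"wx": 0,"wy": 0,"wz": 0}
    - {"jaw": 1,"dx": 15.1,"dy": 0,"dz": -10.5,"wx": 0,"wy": 0,"wz": 0}
    - {"jaw": 1,"dx": 23.2,"dy": 0,"dz": -14.7,"wx": 0,"wy": 0,"wz": 0}
    - {"jaw": 1,"dx": 31.7,"dy": 0,"dz": -18.2,"wx": 0,"wy": 0,"wz": 0}
    - {"jaw": 1,"dx": 40.5,"dy": 0,"dz": -20.9,"wx": 0,"wy": 0,"wz": 0}
    - {"jaw": 1,"dx": 49.5,"dy": 0,"dz": -22.9,"wx": 0,"wy": 0,"wz": 0}
    - {"jaw": 1,"dx": 58.6,"dy": 0,"dz": -24,"wx": 0,"wy": 0,"wz": 0}
    - {"jaw": 1,"dx": 67.7,"dy": 0,"dz": -24.4,"wx": 0,"wy": 0,"wz": 0}
    - {"jaw": 1,"dx": 76.9,"dy": 0,"dz": -24,"wx": 0,"wy": 0,"wz": 0}
    - {"jaw": 1,"dx": 83,"dy": 0,"dz": -23.2,"wx": 0,"wy": 0,"wz": 0}
    - {"jaw": 1,"dx": 86,"dy": 0,"dz": -22.7,"wx": 0,"wy": 0,"wz": 0}
    - {"jaw": 1,"dx": 86,"dy": 0,"dz": -22.7,"wx": 0,"wy": 0,"wz": 0}

```text
time: 33.25
tool_pos: [629.8, 108.5, 321.0]
tcp_rot: [-180.0, -0.2, 1.3]
ft_force: [-1.7, -1.1, 4.5]
finger_gap: 29.4
```

>>> arm_command:
  plan:
    - {"jaw": 1,"dx": 1,"dy": 0,"dz": 0.2,"wx": 0,"wy": 0,"wz": 0}
    - {"jaw": 1,"dx": 1.5,"dy": 0,"dz": 0.3,"wx": 0,"wy": 0,"wz": 0}
    - {"jaw": 1,"dx": 1.5,"dy": 0,"dz": 0.3,"wx": 0,"wy": 0,"wz": 0}

```text
time: 33.55
tool_pos: [631.0, 108.5, 320.8]
tcp_rot: [-180.0, -0.2, 1.3]
ft_force: [-2.6, -0.5, 6.6]
finger_gap: 29.3
```

>>> arm_command:
  plan:
    - {"jaw": 1,"dx": 1,"dy": 0,"dz": 0.2,"wx": 0,"wy": 0,"wz": 0}
    - {"jaw": 1,"dx": 2,"dy": 0,"dz": 0.4,"wx": 0,"wy": 0,"wz": 0}
    - {"jaw": 1,"dx": 2,"dy": 0,"dz": 0.4,"wx": 0,"wy": 0,"wz": 0}

```text
time: 33.85
tool_pos: [633.0, 108.5, 320.4]
tcp_rot: [-180.0, -0.2, 1.3]
ft_force: [-2.1, -0.8, 6.3]
finger_gap: 29.9
```

>>> arm_command:
  plan:
    - {"jaw": 1,"dx": 1,"dy": 0,"dz": 0,"wx": 0,"wy": 0,"wz": 0}
    - {"jaw": 1,"dx": 2,"dy": 0,"dz": 0,"wx": 0,"wy": 0,"wz": 0}
    - {"jaw": 1,"dx": 2,"dy": 0,"dz": 0,"wx": 0,"wy": 0,"wz": 0}

```text
time: 34.15
tool_pos: [634.9, 108.6, 320.1]
tcp_rot: [-180.0, -0.2, 1.3]
ft_force: [-2.4, -0.8, 5.8]
finger_gap: 29.3
```

>>> arm_command:
  plan:
    - {"jaw": 1,"dx": 1,"dy": 0,"dz": 0.2,"wx": 0,"wy": 0,"wz": 0}
    - {"jaw": 1,"dx": 2,"dy": 0,"dz": 0.5,"wx": 0,"wy": 0,"wz": 0}
    - {"jaw": 1,"dx": 2,"dy": 0,"dz": 0.5,"wx": 0,"wy": 0,"wz": 0}

```text
time: 34.45
tool_pos: [636.9, 108.6, 319.6]
tcp_rot: [-180.0, -0.2, 1.3]
ft_force: [-2.4, -0.7, 6.5]
finger_gap: 29.7
```

```bash
python3 - <<'E'
from h import *
s=sense();print(s["tool_pos"],s["tcp_rot"],s["ft_force"],s["time"],s["finger_gap"])
d=snapshot("wrist");cv2.imwrite("pics/w17.png",cv2.resize(d["pixels"],None,fx=1.25,fy=1.25)[:,:,::-1])
S=snapshot("scene");cv2.imwrite("pics/s17.png",cv2.resize(S["pixels"][150:290,210:400],None,fx=4,fy=4,interpolation=cv2.INTER_CUBIC)[:,:,::-1])
E
```

```text
[636.90378108 108.6459894  319.64012723] [-179.98273078   -0.18781527    1.30243879] [-2.42916391 -0.65917134  6.53177522] 34.45 29.69527228195617
```

View pics/w17.png

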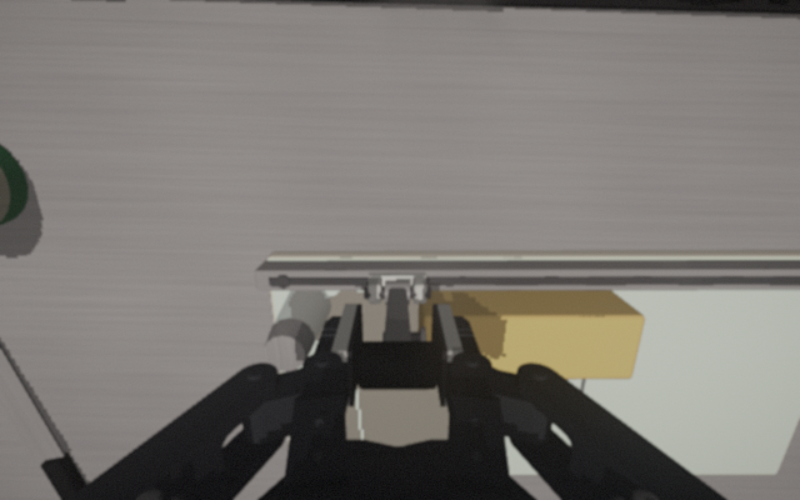

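View pics/s17.png

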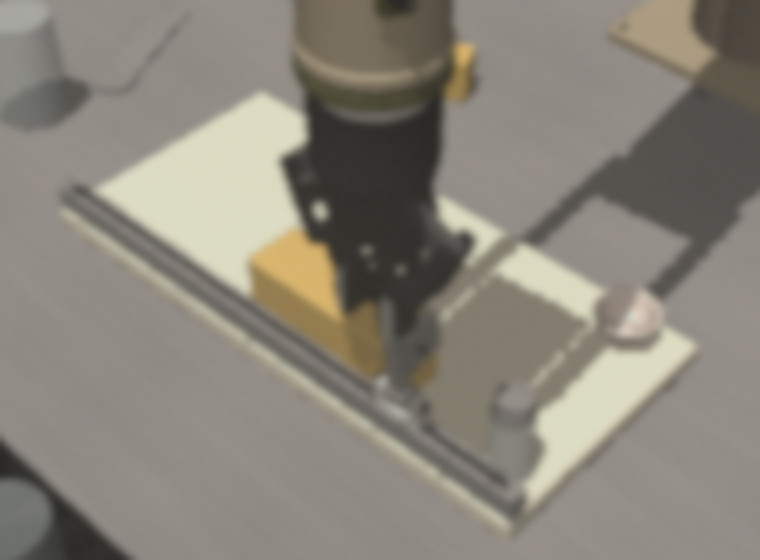

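```bash
python3 - <<'E'
from h import *
d=snapshot("wrist")
for bp in (BP,BP+[1.7,0,0]):
  for th in (1.5,1.6,1.7,1.75,1.8):
    print(th,[np.round(1.25*proj(d,w(bp,(100-(105+a)*np.cos(th)-b*np.sin(th),128,62+(105+a)*np.sin(th)-b*np.cos(th))))) for a,b in((0,0),(9,0),(0,-9),(0,9))])
E
```

```text
1.5 [array([397., 421.]), array([397., 440.]), array([396., 404.]), array([397., 437.])]
1.6 [array([396., 400.]), array([396., 416.]), array([396., 380.]), array([397., 419.])]
1.7 [array([396., 376.]), array([396., 389.]), array([396., 355.]), array([396., 397.])]
1.75 [array([396., 364.]), array([396., 375.]), array([396., 341.]), array([396., 385.])]
1.8 [array([396., 351.]), array([396., 360.]), array([396., 328.]), array([396., 373.])]
1.5 [array([397., 417.]), array([397., 436.]), array([397., 400.]), array([397., 434.])]
1.6 [array([397., 396.]), array([397., 412.]), array([396., 377.]), array([397., 415.])]
1.7 [array([396., 373.]), array([396., 385.]), array([396., 351.]), array([397., 394.])]
1.75 [array([396., 360.]), array([396., 371.]), array([396., 338.]), array([396., 382.])]
1.8 [array([396., 347.]), array([396., 356.]), array([396., 324.]), array([396., 369.])]
```

>>> arm_command:
  plan:
    - {"jaw": 0.5,"dx": -1,"dy": 0,"dz": 0,"wx": 0,"wy": 0,"wz": 0}
    - {"jaw": 0.3,"dx": -1,"dy": 0,"dz": 0,"wx": 0,"wy": 0,"wz": 0}
    - {"jaw": 0.3,"dx": -1,"dy": 0,"dz": 0,"wx": 0,"wy": 0,"wz": 0}
    - {"jaw": 0.3,"dx": -5,"dy": 0,"dz": 0,"wx": 0,"wy": 0,"wz": 0}
    - {"jaw": 0.3,"dx": -20,"dy": 0,"dz": 0,"wx": 0,"wy": 0,"wz": 0}
    - {"jaw": 0.3,"dx": -45,"dy": 0,"dz": 0,"wx": 0,"wy": 0,"wz": 0}
    - {"jaw": 1,"dx": -50,"dy": 0,"dz": 0,"wx": 0,"wy": 0,"wz": 0}
    - {"jaw": 1,"dx": -50,"dy": 0,"dz": 0,"wx": 0,"wy": 0,"wz": 0}
    - {"jaw": 1,"dx": -50,"dy": 0,"dz": 0,"wx": 0,"wy": 0,"wz": 0}

```text
time: 35.5
tool_pos: [586.3, 107.4, 318.1]
tcp_rot: [-180.0, -0.1, 1.3]
ft_force: [0.5, 0.1, 0.1]
finger_gap: 16.7
```

```bash
python3 - <<'E'
from h import *
s=sense();print(s["tool_pos"],s["tcp_rot"],s["ft_force"],s["time"],s["finger_gap"])
d=snapshot("wrist");cv2.imwrite("pics/w18.png",cv2.resize(d["pixels"],None,fx=1.25,fy=1.25)[:,:,::-1])
for bp in (BP,BP+[1.7,0,0]):
  for th in (1.65,1.7,1.75,1.8):
    print(th,[np.round(1.25*proj(d,w(bp,(100-(105+a)*np.cos(th)-b*np.sin(th),128,62+(105+a)*np.sin(th)-b*np.cos(th))))) for a,b in((0,0),(9,0),(0,-9),(0,9))])
E
```

```text
[586.30302305 107.43874402 318.0693677 ] [-1.79995157e+02 -6.18590084e-02  1.30662709e+00] [0.46920885 0.05837983 0.09126407] 35.5 16.698805469571102
1.65 [array([396., 269.]), array([396., 277.]), array([396., 244.]), array([396., 294.])]
1.7 [array([396., 254.]), array([396., 260.]), array([396., 228.]), array([396., 280.])]
1.75 [array([396., 239.]), array([396., 243.]), array([396., 213.]), array([396., 265.])]
1.8 [array([396., 224.]), array([396., 225.]), array([396., 197.]), array([396., 250.])]
1.65 [array([396., 264.]), array([396., 272.]), array([396., 239.]), array([396., 289.])]
1.7 [array([396., 250.]), array([396., 255.]), array([396., 223.]), array([396., 275.])]
1.75 [array([396., 234.]), array([396., 237.]), array([396., 208.]), array([396., 260.])]
1.8 [array([396., 219.]), array([396., 219.]), array([396., 192.]), array([396., 245.])]
```

View pics/w18.png

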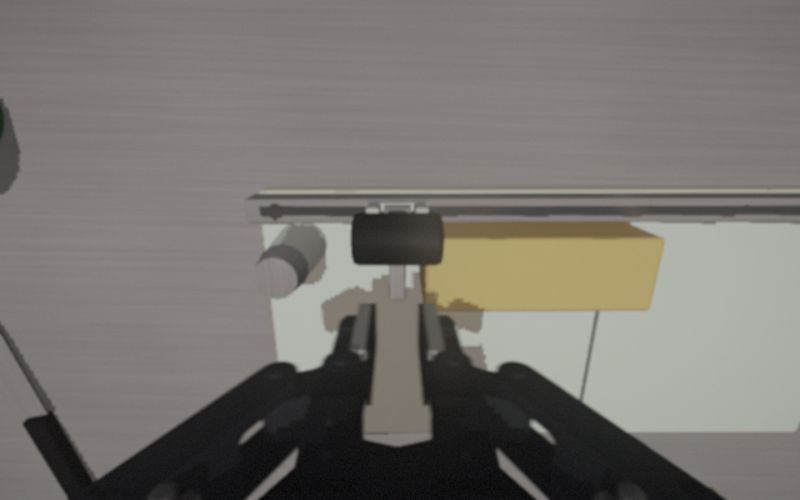

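>>> arm_command:
  plan:
    - {"jaw": 1,"dx": 0,"dy": 0,"dz": 0,"wx": 0,"wy": 0,"wz": 0}
    - {"jaw": 1,"dx": 5,"dy": 0,"dz": 0,"wx": 0,"wy": 0,"wz": 0}
    - {"jaw": 1,"dx": 12,"dy": 0,"dz": 0,"wx": 0,"wy": 0,"wz": 0}
    - {"jaw": 1,"dx": 17,"dy": 0,"dz": 0,"wx": 0,"wy": 0,"wz": 0}
    - {"jaw": 1,"dx": 20,"dy": 0,"dz": 0,"wx": 0,"wy": 0,"wz": 0}

```text
time: 36.05
tool_pos: [606.6, 107.8, 317.6]
tcp_rot: [-180.0, -0.0, 1.3]
ft_force: [-0.1, 0.5, 0.8]
finger_gap: -0.3
```

>>> arm_command:
  plan:
    - {"jaw": 1,"dx": 1,"dy": 0,"dz": 0,"wx": 0,"wy": 0,"wz": 0}
    - {"jaw": 1,"dx": 2,"dy": 0,"dz": 0,"wx": 0,"wy": 0,"wz": 0}
    - {"jaw": 1,"dx": 2,"dy": 0,"dz": 0,"wx": 0,"wy": 0,"wz": 0}

```text
time: 36.35
tool_pos: [607.9, 107.9, 317.6]
tcp_rot: [180.0, 0.0, 1.3]
ft_force: [0.2, -0.3, 0.4]
finger_gap: -0.3
```

>>> arm_command:
  plan:
    - {"jaw": 1,"dx": 1,"dy": 0,"dz": 0,"wx": 0,"wy": 0,"wz": 0}
    - {"jaw": 1,"dx": 2,"dy": 0,"dz": 0,"wx": 0,"wy": 0,"wz": 0}
    - {"jaw": 1,"dx": 2,"dy": 0,"dz": 0,"wx": 0,"wy": 0,"wz": 0}

```text
time: 36.65
tool_pos: [609.9, 108.0, 317.8]
tcp_rot: [180.0, -0.0, 1.3]
ft_force: [0.2, 0.3, 0.1]
finger_gap: -0.4
```

>>> arm_command:
  plan:
    - {"jaw": 1,"dx": 0.5,"dy": 0,"dz": 0,"wx": 0,"wy": 0,"wz": 0}
    - {"jaw": 1,"dx": 1.5,"dy": 0,"dz": 0,"wx": 0,"wy": 0,"wz": 0}
    - {"jaw": 1,"dx": 1.5,"dy": 0,"dz": 0,"wx": 0,"wy": 0,"wz": 0}

```text
time: 36.95
tool_pos: [611.3, 108.0, 317.6]
tcp_rot: [-180.0, 0.0, 1.3]
ft_force: [-1.9, 0.3, 0.1]
finger_gap: -0.0
```

>>> arm_command:
  plan:
    - {"jaw": 1,"dx": 0.5,"dy": 0,"dz": 0,"wx": 0,"wy": 0,"wz": 0}
    - {"jaw": 1,"dx": 1,"dy": 0,"dz": 0,"wx": 0,"wy": 0,"wz": 0}
    - {"jaw": 1,"dx": 1,"dy": 0,"dz": 0,"wx": 0,"wy": 0,"wz": 0}

```text
time: 37.25
tool_pos: [612.1, 108.0, 317.5]
tcp_rot: [180.0, 0.1, 1.3]
ft_force: [-5.3, -0.8, 2.3]
finger_gap: -0.3
```

>>> arm_command:
  plan:
    - {"jaw": 1,"dx": 0.5,"dy": 0,"dz": 0,"wx": 0,"wy": 0,"wz": 0}
    - {"jaw": 1,"dx": 1,"dy": 0,"dz": 0,"wx": 0,"wy": 0,"wz": 0}
    - {"jaw": 1,"dx": 1,"dy": 0,"dz": 0,"wx": 0,"wy": 0,"wz": 0}

```text
time: 37.55
tool_pos: [612.7, 108.1, 317.4]
tcp_rot: [180.0, 0.2, 1.3]
ft_force: [-8.3, -0.7, 4.8]
finger_gap: -0.3
```

>>> arm_command:
  plan:
    - {"jaw": 1,"dx": 0.5,"dy": 0,"dz": 0,"wx": 0,"wy": 0,"wz": 0}
    - {"jaw": 1,"dx": 1.2,"dy": 0,"dz": 0,"wx": 0,"wy": 0,"wz": 0}
    - {"jaw": 1,"dx": 1.2,"dy": 0,"dz": 0,"wx": 0,"wy": 0,"wz": 0}
    - {"jaw": 1,"dx": 1.2,"dy": 0,"dz": 0,"wx": 0,"wy": 0,"wz": 0}

```text
time: 37.95
tool_pos: [613.4, 108.1, 317.4]
tcp_rot: [180.0, 0.2, 1.3]
ft_force: [-12.2, -0.6, 6.4]
finger_gap: -0.1
```

>>> arm_command:
  plan:
    - {"jaw": 1,"dx": -3,"dy": 0,"dz": 0,"wx": 0,"wy": 0,"wz": 0}
    - {"jaw": 1,"dx": -15,"dy": 0,"dz": 0,"wx": 0,"wy": 0,"wz": 0}
    - {"jaw": 1,"dx": -40,"dy": 0,"dz": -10,"wx": 0,"wy": 0,"wz": 0}
    - {"jaw": 1,"dx": -75,"dy": 0,"dz": -25,"wx": 0,"wy": 0,"wz": 0}
    - {"jaw": 1,"dx": -105,"dy": 0,"dz": -40,"wx": 0,"wy": 0,"wz": 0}
    - {"jaw": 1,"dx": -113,"dy": 0,"dz": -40,"wx": 0,"wy": 0,"wz": 0}
    - {"jaw": 1,"dx": -113,"dy": 0,"dz": -40,"wx": 0,"wy": 0,"wz": 0}
    - {"jaw": 1,"dx": -113,"dy": 0,"dz": -40,"wx": 0,"wy": 0,"wz": 0}

```text
time: 38.75
tool_pos: [502.1, 105.5, 357.5]
tcp_rot: [-180.0, -0.0, 1.3]
ft_force: [0.0, 0.7, -0.9]
finger_gap: 0.1
```

```bash
python3 - <<'E'
from h import *
s=sense();print(s["tool_pos"],s["tcp_rot"],s["ft_force"],s["time"],s["finger_gap"])
d=snapshot("wrist");cv2.imwrite("pics/w19.png",d["pixels"][:,:,::-1])
S=snapshot("scene");cv2.imwrite("pics/s19.png",cv2.resize(S["pixels"][150:290,210:400],None,fx=4,fy=4,interpolation=cv2.INTER_CUBIC)[:,:,::-1])
T=snapshot("top");cv2.imwrite("pics/t19.png",cv2.resize(T["pixels"][120:250,230:430],None,fx=4,fy=4,interpolation=cv2.INTER_CUBIC)[:,:,::-1])
th=1.75
for bp in (BP,BP+[1.7,0,0]):print(proj(d,w(bp,(100-105*np.cos(th),128,62+105*np.sin(th)))))
E
```

```text
[502.07886448 105.46463556 357.47710458] [-1.79999936e+02 -4.38495690e-02  1.30186971e+00] [ 0.0035047   0.67583838 -0.85662234] 38.75 0.1076971770859934
[316.78658209  -8.04138128]
[316.8704887  -12.34250349]
```

View pics/w19.png

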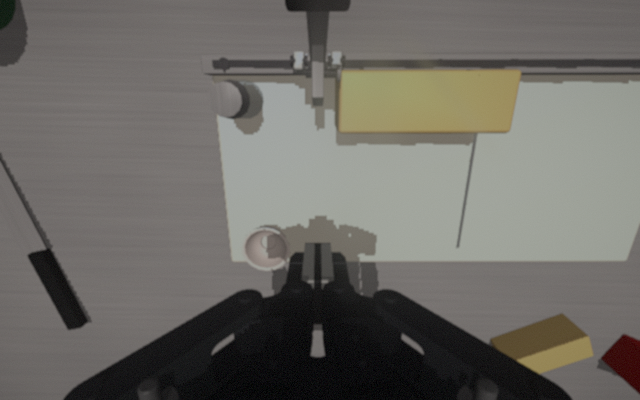

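View pics/s19.png

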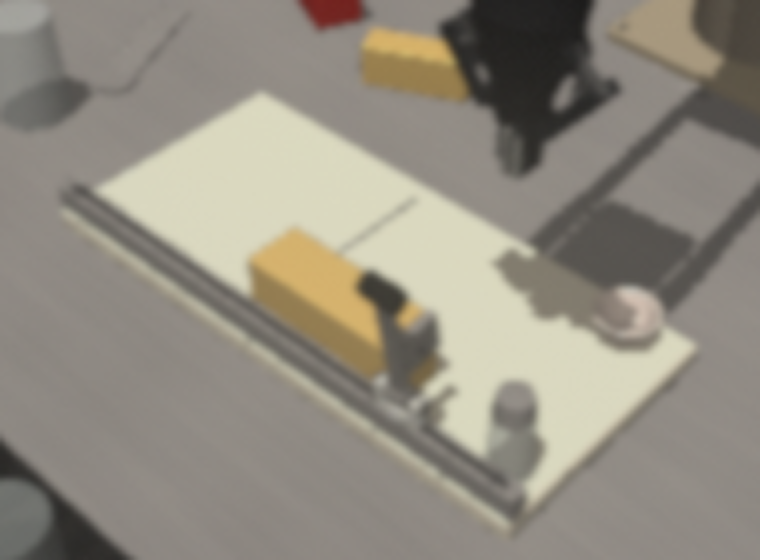

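View pics/t19.png

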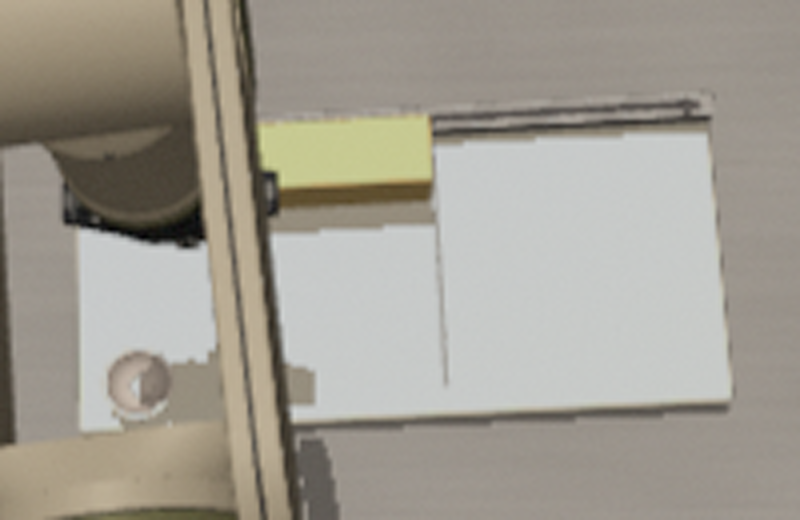

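```bash
python3 - <<'E'
import cv2,numpy as np
def sh(a,b,r):
    y0,y1,x0,x1=r; A=cv2.cvtColor(cv2.imread(a),6)[y0:y1,x0:x1].astype(np.float32);B=cv2.cvtColor(cv2.imread(b),6)[y0:y1,x0:x1].astype(np.float32)
    print(a,b,np.abs(A-B).mean(),cv2.phaseCorrelate(A,B,cv2.createHanningWindow(A.shape[::-1],cv2.CV_32F)))
sh("pics/s14.png","pics/s19.png",(215,360,235,345))
sh("pics/t15.png","pics/t19.png",(105,205,330,480))
E
```

```text
pics/s14.png pics/s19.png 13.74953 ((0.068654669224955, 0.05545081268618901), 0.33583165380689833)
pics/t15.png pics/t19.png 0.94313335 ((0.00025592293013687595, -0.011818761736471117), 0.9942206736246745)
```

Nothing moved: the cheese shift in the top view before and after the flip is under 0.02 zoomed px. Handing in.

```bash
python3 -c "
from bench import *
print(hand_in())"
```

```text
the job is handed in; nothing more can be done
None
```

The job is done and handed in at about 39 s of the 72 s allowed. The stop is fully up again, and the cheese is flush to the fence where it was gauged.

**What I did**
- **Stop down:** I pinched the knob and swung the stop onto its lower end, pressing to 17 N. The stop had started part-way up, at about 1.36 rad.
- **Slide:** I gripped the large yellow loaf at 20 N, turned it flush to the fence and slid it along until it met the gauging screw. At contact the force along the fence rose from about 6.5 to 12 N and the arm stalled. I eased off and released.
- **Re-check:** I pressed the loaf lightly to the fence, then pushed its far end again. It did not advance at 6.4 N.
- **Stop up:** I swung the stop up by the knob, then pressed it to 12 N against its upper end and retreated.

**Last checks**
- **Cheese position:** in the top view, the visible part of the cheese showed no shift (under 0.01 pixel) between just before and just after the stop was raised. It also looked flush to the fence.
- **Stop angle:** the wrist and scene views put the stop at about 1.73 to 1.75 rad, with 1.75 being fully up.
- **Other things:** the shaker and dish looked undisturbed. I did not look at the tumblers, olive jar or opener in close-up at the end, but the arm never worked near them.

**What did not go as planned**
- **Knob slip:** the knob slipped several mm between the pads at both ends of its swing. That is why I pressed each end home separately.
- **Cheese lift:** the loaf came off the board by under 1 mm for a moment on the way to the fence. I lowered it again before the slide along the fence.
- **Board fit:** my board position looked 1 to 2 mm off across the fence, so I placed the loaf by touch.
- **Scene comparison:** one scene-view comparison of the cheese gave no clear answer because shadows had changed.

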